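# Lock the control unit's top plate with the T-key

### The job

Clear the amber jar off the grey control unit and stand it in the white tray. Then take the T-key from its sloped rest, stand it upright on one of the unit's two captive screws and let go of it, so that you can take it afresh by its crossbar; with the key turn both screws, one after the other, clockwise until they are fully home. Leave the key standing upright on the screw turned last, and do not tip the jar or knock the small things around about.

Things in the scene. Friction and masses are not known exactly. Their poses are not given: they have to be found in the camera images.
- unit: Fixed low grey control unit with an aluminium top, 220 (its x) by 260 (its y) by 70 mm high, turned 0 to 0.45 rad; origin under its centre. Two round wells 36 mm across, 14 mm deep, open in its top at x = -20, y = +70 (left) and -70 mm (right), a captive screw in each. Knobs on its front (-x) are only for show
- screw_left_seat (a point): centre of the left well's floor, 56 mm above the bench, on the screw's axis; turns with the screw. The screw head is a straight upright blade across this centre: 26 mm long along this point's y, 6 mm thick along its x, 9 mm high (top 5 mm below the plate); the floor around it is the screw's own disc. May at first be hidden under the jar
- screw_right_seat (a point): the same in the right well
- screw_left (a joint): turn of the left screw: 0 = fully home against a hard stop, the blade then lying along the unit's long side (its y); grows counter-clockwise seen from above; starts at 1.0 to 1.5 (blade roughly fore and aft). Turns stiffly (0.12 N m friction) and stays where it is left
- screw_right (a joint): the same for the right screw
- key: loose steel T-key, 120 mm long, about 160 g, at first on the rest. Origin under its foot's middle, z up the stem, x along the crossbar. Foot 26 (x) by 18 (y) mm, 26 high, with a slot 10 mm wide, 14 deep in its underside, open at both ends along y, that straddles a screw's blade (either way round), the foot then on the well's floor; 0.2 rad of play before it bites. Stands upright by itself
- key_stem (a point): point on the key's axis 56 mm above its foot, near its centre of mass, where the stem can be taken; the stem is 14 mm square (sides along the key's x and y), from 26 to 106 mm above the foot; axes as the key's
- key_bar (a point): middle of the key's black crossbar, 113 mm above its foot; the bar is 96 (key x) by 18 (key y) by 14 mm high, taken across its 18 mm; axes as the key's
- rest: fixed wooden sloped rest, base 125 (x) by 90 mm, origin at bench height. The key's foot points down towards the robot (-x), its handle up and away (+x), stem 55 degrees above level in the rest's x-z plane, crossbar along y, foot origin at x = -33, z = 22 mm. Only foot and crossbar are supported; a wall 120 mm high right behind the crossbar (x = 45 to 51 mm) stops it being taken along its length
- jar: amber glass jar with a black cap, 0.25 kg, standing on the unit's top over or between the wells: 58 mm across up to 55 mm above its base, cap 52 mm across, 85 mm high; origin under its base
- tray: fixed white open tray, 140 by 140 mm, rim 20 mm high, floor 5 mm above the bench, origin under its centre; rest and tray stand on either side of the unit, either way round
- stopper: bystander: rubber stopper, 24 mm across, 22 mm high, standing on the back of the unit's top
- crucible: bystander: small white ceramic cup, 48 mm across, 40 mm high, on the left
- vial: bystander: small amber jar, 40 mm across, 70 mm high, on the right (half the volume of the jar on the unit)
- screwdriver: bystander: ordinary screwdriver with a black handle, lying on the bench, far right; not the tool for these screws
- weight: bystander: brass balance weight, 36 mm across, 48 mm high, far left

How it is judged:
On the way, in this order (a step that is already met when the one before it is completed fails the run):
1. the jar stands in the tray, let go (horizontal distance between jar and tray below 0.055 m and height (world z) of jar below 0.012 m and angle between jar's own z axis and vertical below 0.1 rad and linear speed of jar below 0.03 m/s and contact force between the fingers and jar below 0.1 N), for 0.2 s.
2. the key stands upright on one of the two screws, its slot over the blade, let go (((horizontal distance between key and screw_left_seat below 0.006 m and z of key in the frame of screw_left_seat between -0.004 and 0.004 m and angle between key's own z axis and vertical below 0.15 rad) or (horizontal distance between key and screw_right_seat below 0.006 m and z of key in the frame of screw_right_seat between -0.004 and 0.004 m and angle between key's own z axis and vertical below 0.15 rad)) and contact force between the fingers and key below 0.1 N), for 0.2 s.
3. one screw is fully home, the key still standing on it (((horizontal distance between key and screw_left_seat below 0.006 m and z of key in the frame of screw_left_seat between -0.004 and 0.004 m and angle between key's own z axis and vertical below 0.15 rad and value of joint screw_left below 0.12 rad) or (horizontal distance between key and screw_right_seat below 0.006 m and z of key in the frame of screw_right_seat between -0.004 and 0.004 m and angle between key's own z axis and vertical below 0.15 rad and value of joint screw_right below 0.12 rad))), for 0.1 s.
4. the other screw is fully home too, the key on it (((horizontal distance between key and screw_left_seat below 0.006 m and z of key in the frame of screw_left_seat between -0.004 and 0.004 m and angle between key's own z axis and vertical below 0.15 rad and value of joint each of screw_left, screw_right below 0.12 rad) or (horizontal distance between key and screw_right_seat below 0.006 m and z of key in the frame of screw_right_seat between -0.004 and 0.004 m and angle between key's own z axis and vertical below 0.15 rad and value of joint each of screw_right, screw_left below 0.12 rad))), for 0.1 s.
At the end, for the whole second after the job is handed in: Both screws are home (within 0.12 rad of the stop); the key stands at rest, upright within 0.15 rad, with its foot on the floor of either well (within 4 mm of the floor, 6 mm of the screw's axis), its slot over the blade; the jar stands upright at rest on the tray's floor (value of joint each of screw_left, screw_right below 0.12 rad and ((horizontal distance between key and screw_left_seat below 0.006 m and z of key in the frame of screw_left_seat between -0.004 and 0.004 m and angle between key's own z axis and vertical below 0.15 rad) or (horizontal distance between key and screw_right_seat below 0.006 m and z of key in the frame of screw_right_seat between -0.004 and 0.004 m and angle between key's own z axis and vertical below 0.15 rad)) and linear speed of each of key, jar below 0.03 m/s and horizontal distance between jar and tray below 0.055 m and height (world z) of jar below 0.012 m and angle between jar's own z axis and vertical below 0.1 rad); the robot touches nothing.
It fails at once if the jar is tipped (angle between jar's own z axis and vertical above 0.6 rad).
It fails at once if a bystander is displaced by more than 40 mm (distance of any of stopper, crucible, vial, screwdriver, weight from where it was at the start of the episode above 0.04 m).
It also fails if it takes over 72 s, if anything falls off the work surface, if the arm or the gripper's body presses on something with over 40 N, if the wrist force passes 120 N, or if a joint passes its speed limit or range.

### The arm

A 7-joint arm with a two-finger parallel gripper is mounted at the origin on the work surface. World frame = base frame: x ahead of the robot, y to its left, z up, the work surface at z = 0. Lengths are in m, angles in rad, forces in N, time in s.
With the tool pointing down it reaches from about 0.425 to 0.95 m from the base axis. Payload 4.7 kg.
Tool frame: the origin (TCP) lies at the very end of the fingers, on their centre line; the grasp point (between the pads) lies 19 mm behind it; z points along the fingers, y is the line along which they close (so a half turn about z gives the same grasp; the last joint's range is limited). The gripper opens to 85 mm and grips with 20 to 120 N. Pads are 22 mm wide; open, the fingers measure 114 mm over their backs; the gripper's body (76 mm by 85 mm) begins 54 mm behind the grasp point. The pads swing forward as they close: fully open they stand 13 mm farther back than shut.
Start: joints at [1.188, 0.469, -0.049, 1.532, 0.024, 1.141, -0.082], TCP at [0.234, -0.633, 0.202] pointing down, gripper open.
Joint ranges: [-2.59, 2.59], [-0.33, 1.99], [-1.39, 1.29], [0.1, 2.45], [-1.04, 4.18], [0.21, 1.99], [-2.66, 2.66]. Speed limits (rad/s): [2.57, 2.57, 3.14, 3.14, 3.14, 3.14, 3.14].

### API

Orientations are given as a unit quaternion [x, y, z, w].
In Python, from station import arm gives the robot as it stands.
- The arm moves only by the tool jog_arm, never from a script. Its argument "motion" is text: rows parted by semicolons, each of 7 numbers parted by spaces: the turn, a rotation vector about the tool's x, y, z in units of pi/4 rad (1.0 is pi/4 rad), then the shift along the tool's x, y, z in units of 0.2 m (1.0 is 0.2 m), then the opening, from 0 (shut) to 1 (fully open). In form: rx ry rz dx dy dz claw; .... A call has 1 to 20 rows; each row is the pose to reach, as a shift and turn from the pose commanded when the call began, along the tool's axes at that moment; what a row does not reach only later rows make up. A row lasts 1/12 s, in which the tool goes at most 41.7 mm and 7.16 degrees, less where a joint would pass 70% of its speed; a pose out of reach is approached as far as the arm can. A call with a number of a shift or a turn outside -1 to 1 is refused whole. A call with a gripper value outside its range is refused whole. The fingers move at their own pace and stop on an object; "squeeze" is the grip in N (left out, the last holds). Time passes only in rows, so rows that repeat a pose let the fingers close. It gives the time, the measured TCP pose, the force, the opening and the grip force at its end, in the units of the state.
- arm.state(): the state, without advancing time (a new reading comes with each control period).
- arm.read_camera(name): name is "side" or "top" or "wrist"; returns the picture (400x640x3 uint8, blue, green, red); there is no depth.
- arm.camera_params(name): a dict with "fovy" (degrees; the focal length in pixels is half the picture's height over the tangent of half this angle, whatever the lens; pixels are square), "cx", "cy" (the principal point, pixels), "R" (3x3) and "t" (3): a world point X has camera coordinates R X + t. Camera axes: x right, y down, z forward; pixel columns grow to the right and rows downward; lengths in m; the calibration is good to about 2 mm. A picture is of the moment at which its call begins: read the wrist's pose just before it. camera_params takes no time and is no camera call; for the wrist camera it gives the pose at the moment of the call.
- arm.job_done(): hands the job in; it is judged then, once.
Trained networks look in the newest picture that a camera, given by its name, has taken for a name from the list of things; names that differ only in an ending like _2 or _b are one class to them, and where a whole thing is asked for, a point or a joint stands for the part that bears it (a point fixed in the world has none). Each returns a list of dicts, best first, with "p" (0 to 1); they miss things now and then, are a little off and sometimes report something else, mostly with a low value. They report only what shows in the picture. A call takes as long as a camera call.
- arm.outline_of(camera, thing): "pixels" (400x640 bool, what is visible of it).
- arm.landmark_of(camera, thing): "point" ([x, y, z] in m, in world coordinates, good to about 4 mm: a listed point, or the origin of a listed thing).
The state is a dict: "clock": time; "joint_positions": joint angles; "qvel": joint speeds; "joint_efforts": joint torques, N m; "position": TCP position; "tcp_rot": TCP orientation; "ft_force": force on the tool from outside, world axes, zero at the start; "torque": the same for the moment, N m; "finger_gap": finger opening in m; "gripper_force": force on a finger pad.
Only numpy, scipy, OpenCV 4.12 (cv2) and the standard library are available. Lean on these libraries where they do the work, as an engineer would, in place of code of your own. Each camera call takes 0.05 s, during which the arm holds its last target. There are 200 camera calls.

## Working session

There is one attempt and no reset: what is moved stays moved. The work goes in short steps, Python scripts to look and compute and a tool call to move; the robot and the scene stay as the last step left them, time stands still between calls to the robot, and variables do not carry over. Pictures are saved under pics/ and viewed, at most 10 in all, crops included, and the job is handed in when it is done.

Besides the shell and the picture viewer there is one more tool, called after "Request:" by a JSON object that holds its "method" and its "body". jog_arm: Moves the arm, as the interface text tells. Its arguments: {"type":"object","properties":{"motion":{"type":"string"},"squeeze":{"type":"number"}},"required":["motion"]}

```bash
ls; mkdir -p pics
python3 - <<'E'
from station import arm
import cv2, numpy as np
s=arm.state(); print(s)
for c in ("side","top"):
    im=arm.read_camera(c); cv2.imwrite(f"pics/{c}0.png",im)
    p=arm.camera_params(c); print(c,p['fovy'],p['cx'],p['cy'],np.round(-np.array(p['R']).T@np.array(p['t']),3))
    for t in ["unit","screw_left_seat","screw_right_seat","key","key_stem","key_bar","rest","jar","tray","stopper","crucible","vial","screwdriver","weight"]:
        r=arm.landmark_of(c,t)
        print(t,[(np.round(d['point'],4).tolist(),round(d['p'],2)) for d in r[:2]])
E
```

```text
pics
{'clock': 0.0, 'joint_positions': array([ 1.18810583,  0.46945973, -0.04861766,  1.53370002,  0.02409584,
        1.14100144, -0.08228558]), 'qvel': array([-0.0008788 ,  0.00074923, -0.00140127,  0.00036141, -0.00019599,
        0.00095293,  0.00096878]), 'joint_efforts': array([ 1.87852338e-04, -5.10305285e+01, -4.68531623e-02, -2.37711203e+01,
        1.06044853e-02,  7.77740381e-03,  8.45456185e-06]), 'position': array([ 0.23365508, -0.63257801,  0.20054664]), 'tcp_rot': array([ 9.84388613e-01,  1.76005894e-01, -2.03576540e-04, -9.70384343e-04]), 'ft_force': array([-0.5776296 , -0.03588997,  0.27925159]), 'torque': array([-0.02640773, -0.01469237, -0.00434515]), 'gripper_force': 0.0, 'finger_gap': 0.08524229950051487}
side 48.82308636614295 325.26120006799573 202.20251478088107 [-0.142  0.702  0.692]
unit [([0.6061, -0.0216, 0.0049], 0.78), ([0.5829, 0.0417, 0.0704], 0.19)]
screw_left_seat []
screw_right_seat [([0.4904, -0.4333, 0.0008], 0.6), ([0.5823, 0.0419, 0.0702], 0.18)]
key [([0.4693, -0.291, 0.0225], 0.83)]
key_stem [([0.5048, -0.2852, 0.0699], 0.85)]
key_bar [([0.534
[... 559 characters left out ...]
.6013, -0.025, 0.0019], 0.94)]
screw_left_seat [([0.6044, -0.0232, -0.0006], 0.7)]
screw_right_seat [([0.5958, -0.0984, 0.055], 0.57), ([0.6732, 0.0533, 0.0674], 0.18)]
key [([0.5355, -0.2888, 0.1125], 0.3)]
key_stem [([0.5006, -0.288, 0.0734], 0.63)]
key_bar [([0.5345, -0.2914, 0.112], 0.55)]
rest [([0.5034, -0.2896, -0.0004], 0.65)]
jar [([0.5796, 0.041, 0.072], 0.76)]
tray [([0.4879, 0.298, -0.0027], 0.58)]
stopper [([0.6026, -0.0256, 0.0011], 0.63), ([0.6733, 0.0499, 0.0677], 0.56)]
crucible [([0.7008, 0.3559, -0.0012], 0.46)]
vial [([0.7149, -0.301, 0.0002], 0.7)]
screwdriver [([0.4889, -0.4276, -0.001], 0.61), ([0.6946, 0.3549, -0.0013], 0.52)]
weight [([0.505, 0.4828, -0.0017], 0.45)]
```

View pics/top0.png

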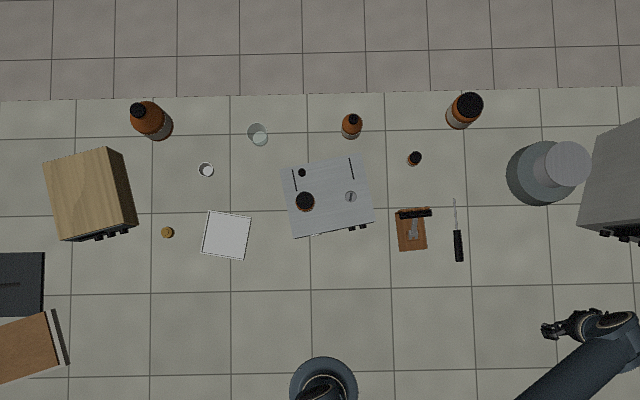

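View pics/side0.png

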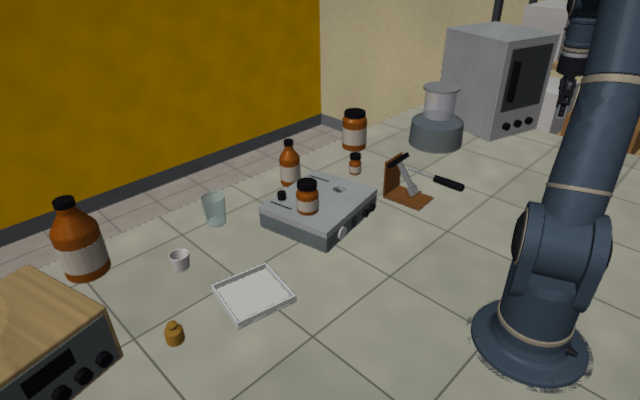

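The pictures show the jar (top 305,201) over the left well, the right screw at (350,196), the tray at (227,235), the rest with the key at (412,230) and the stopper at (302,172). The unit's yaw is about 0.18. The landmarks from the two views agree, with the jar base at z≈0.071, so I'll start moving.

Request:
{"method": "jog_arm", "body": {"motion": "0 0 0.45 0.98 -0.9 -0.4 1;0 0 0.45 0.98 -0.9 -0.4 1;0 0 0.45 0.98 -0.9 -0.4 1;0 0 0.45 0.98 -0.9 -0.4 1;0 0 0.45 0.98 -0.9 -0.4 1;0 0 0.45 0.98 -0.9 -0.4 1;0 0 0.45 0.98 -0.9 -0.4 1"}}

```text
clock: 2.08
position: [0.3579, -0.3927, 0.2832]
tcp_rot: [1.0, 0.002, 0.001, 0.0]
ft_force: [1.6, -0.1, -0.2]
finger_gap: 0.0853
gripper_force: 0.0
```

```bash
cat > h.py <<'E'
from station import arm
import numpy as np, cv2
from scipy.spatial.transform import Rotation as Ro
def down(a): # tool down, tool x at world angle a
    return Ro.from_matrix(np.array([[np.cos(a),np.sin(a),0],[np.sin(a),-np.cos(a),0],[0,0,-1]]))
def go(p,R,s=None):
    s=s or arm.state(); R0=Ro.from_quat(s['tcp_rot'])
    d=R0.inv().apply(np.array(p)-s['position'])/.2; r=(R0.inv()*R).as_rotvec()/(np.pi/4)
    rows=max(np.linalg.norm(d)*.2/.0417,np.linalg.norm(r)*45/7.16)
    return np.round(r,3).tolist(),np.round(d,3).tolist(),'rows',round(rows,1)
def st():
    s=arm.state(); R=Ro.from_quat(s['tcp_rot']).as_matrix()
    print('t',round(float(s['clock']),2),'p',np.round(s['position'],4),'x',np.round(R[:,0],3),'z',np.round(R[:,2],3),'F',np.round(s['ft_force'],1),'T',np.round(s['torque'],2),'gap',round(float(s['finger_gap']),4),'g',s['gripper_force'],'q',np.round(s['joint_positions'],2)); return s
def proj(cam,X,pr=None):
    p=pr or arm.camera_params(cam); c=np.array(p['R'])@np.array(X)+p['t']; f=200/np.tan(np.radians(p['fovy'])/2)
    return np.array([p['cx']+f*c[0]/c[2],p['cy']+f*c[1]/c[2]])
def ray(cam,uv,z,pr=None):
    p=pr or arm.camera_params(cam); f=200/np.tan(np.radians(p['fovy'])/2); R=np.array(p['R'])
    d=R.T@np.array([(uv[0]-p['cx'])/f,(uv[1]-p['cy'])/f,1]); o=-R.T@np.array(p['t'])
    return o+d*(z-o[2])/d[2]
E
python3 - <<'E'
from h import *
st(); print(go([.582,.042,.27],down(0)))
E
```

```text
t 2.08 p [ 0.3579 -0.3927  0.2832] x [1.    0.005 0.002] z [ 0.002 -0.    -1.   ] F [ 1.6 -0.1 -0.2] T [-0.03 -0.01 -0.02] gap 0.0853 g 0.0 q [ 0.83  0.17 -0.09  1.76  0.02  1.21 -0.83]
([0.0, -0.003, 0.006], [1.131, -2.168, 0.068], 'rows', np.float64(11.7))
```

Request:
{"method": "jog_arm", "body": {"motion": "0 0 0 0.56 -1 0 1;0 0 0 0.56 -1 0 1;0 0 0 0.56 -1 0 1;0 0 0 0.56 -1 0 1;0 0 0 0.56 -1 0 1;0 0 0 0.56 -1 0 1"}}

```text
clock: 2.58
position: [0.4696, -0.1906, 0.2822]
tcp_rot: [1.0, 0.004, 0.001, -0.001]
ft_force: [0.5, 0.1, 0.4]
finger_gap: 0.0861
gripper_force: 0.0
```

Request:
{"method": "jog_arm", "body": {"motion": "0 0 0 0.4 -1 0.1 1;0 0 0 0.4 -1 0.1 1;0 0 0 0.4 -1 0.1 1;0 0 0 0.4 -1 0.1 1;0 0 0 0.4 -1 0.1 1;0 0 0 0.4 -1 0.1 1;0 0 0 0.4 -1 0.1 1"}}

```text
clock: 3.17
position: [0.5476, 0.008, 0.2613]
tcp_rot: [1.0, 0.004, -0.0, -0.001]
ft_force: [-0.3, -0.0, -0.4]
finger_gap: 0.0853
gripper_force: 0.0
```

Run:
```python
from h import *
s=st(); im=arm.read_camera('wrist'); cv2.imwrite('pics/w1.png',im)
for t in ["jar","screw_right_seat","screw_left_seat","unit"]:
    print(t,[(np.round(d['point'],4).tolist(),round(d['p'],2)) for d in arm.landmark_of('wrist',t)[:2]])
print(go([.582,.042,.09],down(0)))
p=arm.camera_params('wrist');print(np.round(p['R'],3),-np.array(p['R']).T@p['t'])
```

```text
t 3.17 p [0.5476 0.008  0.2613] x [ 1.     0.008 -0.   ] z [-0.     0.002 -1.   ] F [-0.3 -0.  -0.4] T [-0.01 -0.    0.  ] gap 0.0853 g 0.0 q [ 0.25  0.24 -0.41  1.74  0.1   1.18 -1.75]
jar [([0.5804, 0.0436, 0.0688], 0.73)]
screw_right_seat [([0.6015, -0.0981, 0.0543], 0.82)]
screw_left_seat []
unit [([0.608, -0.0278, 0.0013], 0.79)]
([0.001, -0.0, -0.004], [0.174, -0.205, 0.859], 'rows', np.float64(4.3))
[[-0.003 -1.    -0.   ]
 [-0.959  0.003  0.285]
 [-0.285  0.001 -0.959]] [0.61966945 0.0006353  0.43411684]
```

View pics/w1.png

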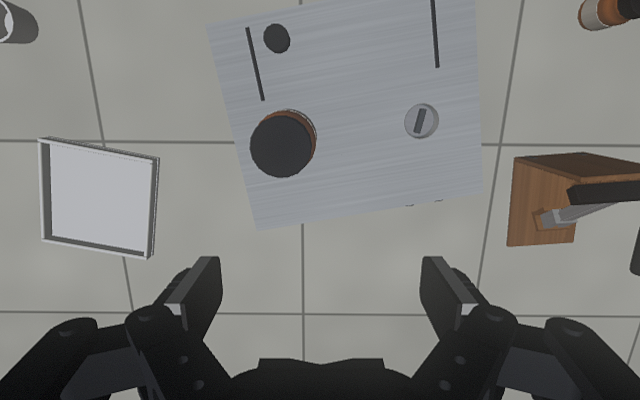

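The jar's cap is at (283,146) and the right screw at (421,121), its blade leaning a little. Next is the jar grasp.

Request:
{"method": "jog_arm", "body": {"motion": "0 0 0 0.17 -0.17 0.3 1;0 0 0 0.17 -0.17 0.3 1;0 0 0 0.17 -0.17 0.3 1;0 0 0 0.17 -0.17 0.5 1;0 0 0 0.17 -0.17 0.7 1;0 0 0 0.17 -0.17 0.86 1;0 0 0 0.17 -0.17 0.86 1;0 0 0 0.17 -0.17 0.86 0.3;0 0 0 0.17 -0.17 0.86 0.3;0 0 0 0.17 -0.17 0.86 0.3;0 0 0 0.17 -0.17 0.86 0.3;0 0 0 0.17 -0.17 0.86 0.3;0 0 0 0.17 -0.17 0.86 0.3;0 0 0 0.17 -0.17 0.86 0.3;0 0 0 0.17 -0.17 0.86 0.3", "squeeze": 35}}

```text
clock: 4.67
position: [0.5838, 0.0408, 0.0943]
tcp_rot: [1.0, 0.001, 0.004, -0.002]
ft_force: [-2.4, 4.3, 6.6]
finger_gap: 0.0509
gripper_force: 36.4
```

Request:
{"method": "jog_arm", "body": {"motion": "0 0 0 0 0 -0.1 0.3;0 0 0 0 0 -0.2 0.3;0 0 0 0 0 -0.25 0.3;0 0 0 0 0 -0.25 0.3"}}

```text
clock: 5.0
position: [0.5839, 0.0379, 0.144]
tcp_rot: [1.0, -0.0, 0.004, -0.0]
ft_force: [1.1, 0.0, -3.2]
finger_gap: 0.0504
gripper_force: 38.1
```

Run:
```python
from h import *
s=st(); im=arm.read_camera('wrist'); im2=arm.read_camera('side')
cv2.imwrite('pics/g1.png',np.hstack([im[100:,100:540],cv2.resize(im2[130:280,220:420],(400,300))]))
print([(np.round(d['point'],4).tolist(),round(d['p'],2)) for d in arm.landmark_of('side','jar')[:2]])
print(go([.488,.298,.13],down(0)))
```

```text
t 5.0 p [0.5839 0.0379 0.144 ] x [ 1.    -0.     0.008] z [ 0.008  0.    -1.   ] F [ 1.1  0.  -3.2] T [-0.01 -0.07 -0.01] gap 0.0504 g 38.07291102624731 q [ 0.17  0.41 -0.4   1.8   0.19  0.96 -1.88]
[([0.5807, 0.0393, 0.1169], 0.6), ([0.504, -0.2871, 0.0685], 0.19)]
([0.001, 0.001, -0.0], [-0.464, -1.304, 0.046], 'rows', np.float64(6.6))
```

View pics/g1.png

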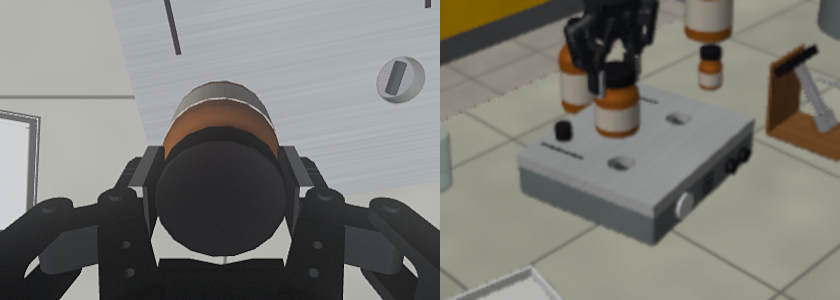

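The jar hangs upright, held by its cap. Next I carry it to the tray.

Request:
{"method": "jog_arm", "body": {"motion": "0 0 0 -0.12 -0.33 0 0.3;0 0 0 -0.24 -0.66 0 0.3;0 0 0 -0.35 -0.98 0 0.3;0 0 0 -0.35 -0.98 0 0.3;0 0 0 -0.35 -0.98 0 0.3;0 0 0 -0.35 -0.98 0 0.3;0 0 0 -0.35 -0.98 0 0.3;0 0 0 -0.35 -0.98 0 0.3"}}

```text
clock: 5.82
position: [0.5106, 0.233, 0.1384]
tcp_rot: [1.0, 0.001, -0.001, 0.001]
ft_force: [-0.3, -0.7, -3.8]
finger_gap: 0.0506
gripper_force: 37.5
```

Request:
{"method": "jog_arm", "body": {"motion": "0 0 0 -0.06 -0.16 0 0.3;0 0 0 -0.11 -0.32 0 0.3;0 0 0 -0.11 -0.32 0.1 0.3;0 0 0 -0.11 -0.32 0.2 0.3;0 0 0 -0.11 -0.32 0.3 0.3;0 0 0 -0.11 -0.32 0.4 0.3;0 0 0 -0.11 -0.32 0.48 0.3;0 0 0 -0.11 -0.32 0.53 0.3;0 0 0 -0.11 -0.32 0.55 0.3;0 0 0 -0.11 -0.32 0.55 0.3"}}

```text
clock: 6.65
position: [0.49, 0.2958, 0.0298]
tcp_rot: [1.0, -0.001, -0.0, 0.001]
ft_force: [-0.4, 0.5, -3.2]
finger_gap: 0.0509
gripper_force: 38.1
```

Request:
{"method": "jog_arm", "body": {"motion": "0 0 0 0 0 0.01 0.3;0 0 0 0 0 0.02 0.3;0 0 0 0 0 0.02 0.3"}}

```text
clock: 6.9
position: [0.4907, 0.2964, 0.0294]
tcp_rot: [1.0, -0.001, 0.001, 0.001]
ft_force: [-6.3, -5.9, 23.7]
finger_gap: 0.0507
gripper_force: 42.3
```

Contact, so I open and rise.

Request:
{"method": "jog_arm", "body": {"motion": "0 0 0 0 0 0 1;0 0 0 0 0 0 1;0 0 0 0 0 0 1;0 0 0 0 0 0 1;0 0 0 0 0 0 1;0 0 0 0 0 -0.2 1;0 0 0 0 0 -0.4 1;0 0 0 0 0 -0.6 1;0 0 0 0 0.2 -0.8 1;0 0 0 0 0.4 -1 1;0 0 0 0 0.6 -1 1;0 0 0 0 0.8 -1 1;0 0 0 0 1 -1 1;0 0 0 0 1 -1 1;0 0 0 0 1 -1 1"}}

```text
clock: 8.15
position: [0.4896, 0.0914, 0.2256]
tcp_rot: [1.0, -0.005, 0.0, 0.001]
ft_force: [-0.0, -0.3, 0.5]
finger_gap: 0.0858
gripper_force: 0.0
```

Request:
{"method": "jog_arm", "body": {"motion": "0 0 0 0 1 0 1;0 0 0 0 1 0 1;0 0 0 0 1 0 1;0 0 0 0 1 0 1;0 0 0 0 1 0 1;0 0 0 0 1 0 1;0 0 0 0 1 0 1"}}

```text
clock: 8.73
position: [0.4893, -0.1035, 0.2252]
tcp_rot: [1.0, -0.002, -0.0, -0.0]
ft_force: [-0.3, 1.4, -0.6]
finger_gap: 0.0851
gripper_force: 0.0
```

Run:
```python
from h import *
s=st(); im=arm.read_camera('wrist'); cv2.imwrite('pics/w2.png',im)
for c in ['wrist','top','side']:
  if c!='wrist': arm.read_camera(c)
  for t in ["jar","screw_right_seat","screw_left_seat","unit","key","key_stem","key_bar","rest"]:
    print(c,t,[(np.round(d['point'],4).tolist(),round(d['p'],2)) for d in arm.landmark_of(c,t)[:1]])
```

```text
t 8.73 p [ 0.4893 -0.1035  0.2252] x [ 1.    -0.003 -0.   ] z [-0.  0. -1.] F [-0.3  1.4 -0.6] T [ 0.06 -0.03 -0.01] gap 0.0851 g 0.0 q [ 0.38  0.18 -0.29  1.9   0.06  1.08 -1.51]
wrist jar []
wrist screw_right_seat [([0.6028, -0.0991, 0.0544], 0.66)]
wrist screw_left_seat [([0.5765, 0.0388, 0.0567], 0.64)]
wrist unit [([0.6043, -0.0255, 0.0019], 0.96)]
wrist key [([0.472, -0.2895, 0.0227], 0.61)]
wrist key_stem [([0.5042, -0.293, 0.0642], 0.88)]
wrist key_bar [([0.5375, -0.2876, 0.1149], 0.81)]
wrist rest [([0.5048, -0.2849, -0.0008], 0.86)]
top jar [([0.4881, 0.2952, 0.0082], 0.62)]
top screw_right_seat [([0.5977, -0.0964, 0.0544], 0.57)]
top screw_left_seat [([0.5709, 0.0418, 0.0557], 0.59)]
top unit [([0.6045, -0.0239, -0.0025], 0.77)]
top key [([0.4724, -0.2863, 0.0217], 0.54)]
top key_stem [([0.4988, -0.2894, 0.069], 0.6)]
top key_bar []
top rest [([0.5035, -0.289, -0.001], 0.77)]
side jar [([0.4867, 0.2961, 0.0063], 0.65)]
side screw_right_seat []
side screw_left_seat [([0.5721, 0.0387, 0.0555], 0.6)]
side unit [([0.6053, -0.0219, 0.0049], 0.93)]
side key [([0.4709, -0.2957, 0.0209], 0.63)]
side key_stem [([0.5034, -0.2867, 0.0708], 0.88)]
side key_bar [([0.5376, -0.2887, 0.1139], 0.68)]
side rest [([0.5076, -0.2836, 0.0001], 0.97)]
```

View pics/w2.png

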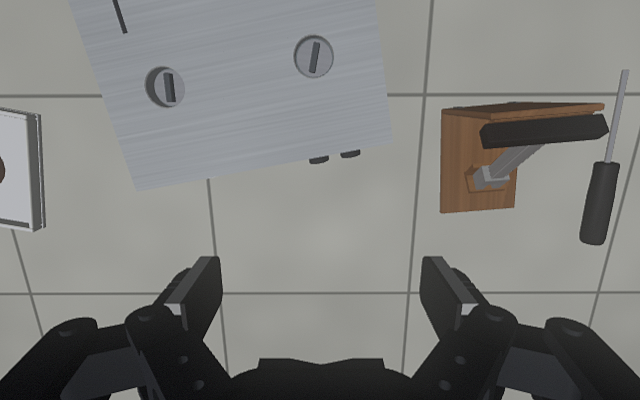

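The jar is in the tray. Left screw is at (168,87), right screw at (314,57), and the key in its rest has its foot at (490,178) and bar at (545,137). Now I'll measure the blade angles and the rest's yaw metrically.

```bash
cat >> h.py <<'E'
def warp(im,cam,c,z,half=.025,n=250,pr=None):
    q=np.float32([[c[0]+half,c[1]+half],[c[0]+half,c[1]-half],[c[0]-half,c[1]-half],[c[0]-half,c[1]+half]])
    src=np.float32([proj(cam,[*a,z],pr) for a in q]); dst=np.float32([[0,0],[n,0],[n,n],[0,n]])
    return cv2.warpPerspective(im,cv2.getPerspectiveTransform(src,dst),(n,n),flags=cv2.INTER_CUBIC)
E
python3 - <<'E'
from h import *
pr=arm.camera_params('wrist'); im=cv2.imread('pics/w2.png'); out=[]
for c in [(.573,.0398),(.599,-.098)]:
    w=warp(im,'wrist',c,.065,pr=pr); 
    g=cv2.GaussianBlur(cv2.cvtColor(w,cv2.COLOR_BGR2GRAY),(0,0),2)
    w70=warp(im,'wrist',c,.070,pr=pr)
    m=((g<85)*255).astype(np.uint8); m[:40]=0;m[-40:]=0;m[:,:40]=0;m[:,-40:]=0
    cs,_=cv2.findContours(m,0,1); k=max(cs,key=cv2.contourArea); r=cv2.minAreaRect(k); b=cv2.boxPoints(r)
    e=max([b[1]-b[0],b[2]-b[1]],key=np.linalg.norm); ang=np.arctan2(-e[0],-e[1])
    print('blade ctr',c[0]+(125-r[0][1])*.0002,c[1]+(125-r[0][0])*.0002,'size mm',np.array(r[1])*.2,'angle mod pi',ang%np.pi, 'min',g.min())
    cv2.drawContours(w,[b.astype(int)],0,(0,0,255),1); out+=[w,w70]
cv2.imwrite('pics/blades.png',np.hstack(out)[:, :][:, :1000][::1,::1] if 0 else cv2.resize(np.hstack(out),(800,200)))
def a(u,v,z):
    d=ray('wrist',u,z,pr)-ray('wrist',v,z,pr); return np.arctan2(d[1],d[0])
print('rest front edge',a((441,212),(515,207),.01),'bar',a((485,147),(608,133),.113),'unit front',a((138,190),(392,143),.07))
print('foot',proj('wrist',[.4718,-.2905,.0218],pr))
E
```

```text
blade ctr 0.5720999999999999 0.0392 size mm [25.4  8. ] angle mod pi 0.0 min 48
blade ctr 0.5979185974121094 -0.09672735137939453 size mm [ 5.50109634 25.63435974] angle mod pi 2.9533713 min 58
rest front edge 1.6430747416405689 bar 1.6860392750705635 unit front 1.7550854725652456
foot [484.8903835  180.77058232]
```

View pics/blades.png

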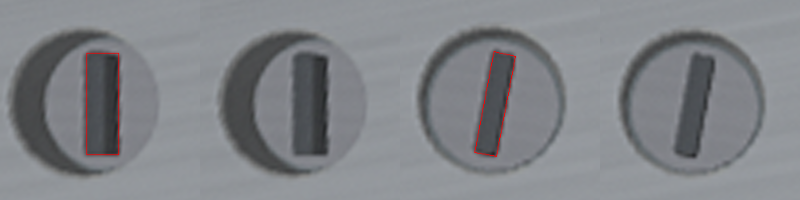

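Blades measured: right centre (.598,-.0967), q≈1.20, and left centre (.572,.0405), q≈1.39. The tilted grasp depends on reach, so I'll fit a quick kinematic model from the logged poses to check it.

```bash
cat > k.py <<'E'
from h import *
import itertools
from scipy.optimize import least_squares
Q=np.array([[1.188,.469,-.049,1.5337,.024,1.141,-.082],[.83,.17,-.09,1.76,.02,1.21,-.83],[.25,.24,-.41,1.74,.10,1.18,-1.75],[.17,.41,-.40,1.80,.19,.96,-1.88],[.38,.18,-.29,1.90,.06,1.08,-1.51]])
P=np.array([[.2337,-.6326,.2005],[.3579,-.3927,.2832],[.5476,.008,.2613],[.5839,.0379,.144],[.4893,-.1035,.2252]])
X=np.array([np.arctan2(.347,.938),0.005,.008,0,-.003])
LO=np.array([-2.59,-.33,-1.39,.1,-1.04,.21,-2.66]); HI=np.array([2.59,1.99,1.29,2.45,4.18,1.99,2.66])
def fk(q,L,s):
    h,L1,a1,L2,a2,L3=L; E=lambda ax,v:Ro.from_euler(ax,v)
    R=E('z',s[0]*q[0])*E('y',q[1]); p=np.array([0,0,h])+R.apply([0,0,L1])
    R=R*E('z',s[1]*q[2]); p=p+R.apply([a1,0,0]); R=R*E('y',q[3]); p=p+R.apply([-a1,0,L2])
    R=R*E('z',s[2]*q[4]); p=p+R.apply([a2,0,0]); R=R*E('y',q[5]); p=p+R.apply([0,0,L3])
    return p,R*E('z',s[3]*q[6])
def res(L,s): return np.concatenate([np.r_[fk(q,L,s)[0]-p,.2*(fk(q,L,s)[1].apply([0,0,1])-[0,0,-1])] for q,p in zip(Q,P)])
def fit():
    b=None
    for s in itertools.product([1,-1],repeat=3):
        r=least_squares(lambda L:np.r_[res(L,(*s,1)),.01*(L-[.3,.5,0,.45,0,.35])],[.3,.5,0,.45,0,.35])
        if b is None or r.cost<b[0]: b=(r.cost,s,r.x)
    return b
if __name__=='__main__':
    c,s,L=fit(); print(c,s,np.round(L,3),np.abs(res(L,(*s,1))).max())
    for s7 in (1,-1): print(s7,[np.round(np.arctan2(*fk(q,L,(*s,s7))[1].apply([1,0,0])[1::-1])-x,2) for q,x in zip(Q,X)])
    s=(*s,-1)
    def ik(p,t):
        best=None
        for k in range(8):
            q0=np.clip(np.array([.3,.4,-.2,1.8,.1,1,-1.5])+np.random.randn(7)*.4,LO+.02,HI-.02)
            r=least_squares(lambda q:np.r_[fk(q,L,s)[0]-p,.3*(fk(q,L,s)[1].apply([0,0,1])-t)],q0,bounds=(LO+.02,HI-.02))
            if best is None or r.cost<best.cost: best=r
        return best
    for name,c,ps in [('rest',[.5023,-.2895,.0685],.08),('right',[.598,-.097,.112],-.188),('right',[.598,-.097,.17],-.188),('left',[.572,.0405,.112],0)]:
        for e in ([0,10,15,20] if name=='rest' else [35,40,45,50,55]):
            a=np.radians(e); t=np.array([np.sin(a)*np.cos(ps),np.sin(a)*np.sin(ps),-np.cos(a)])
            r=ik(np.array(c)+.019*t,t); print(name,e,'%.1e'%r.cost,np.round(r.x,2))
E
python3 k.py
```

```text
0.002556676705594089 (-1, -1, -1) [0.129 0.647 0.091 0.388 0.203 0.225] 0.0374540211821868
1 [np.float64(1.74), np.float64(-3.05), np.float64(-1.21), np.float64(-0.95), np.float64(-1.69)]
-1 [np.float64(1.57), np.float64(1.57), np.float64(1.57), np.float64(1.57), np.float64(1.57)]
rest 0 1.3e-24 [ 0.64  0.54 -0.26  1.9   0.2   0.73  2.19]
rest 10 1.2e-22 [ 0.67  0.52 -0.09  1.97 -0.13  0.52  2.63]
rest 15 1.7e-23 [ 0.79  0.53 -0.23  2.   -0.13  0.42 -2.21]
rest 20 2.0e-24 [ 0.8   0.52 -0.59  2.18  0.67  0.24 -1.31]
right 35 9.2e-04 [ 0.12  0.43  0.05  2.   -0.    0.23 -2.61]
right 40 2.1e-03 [ 0.11  0.42  0.06  1.98 -0.    0.23 -0.46]
right 45 3.8e-03 [ 0.1   0.41  0.07  1.97  0.    0.23 -2.62]
right 50 5.9e-03 [ 0.08  0.4   0.09  1.96  0.    0.23 -1.99]
right 55 8.5e-03 [0.06 0.39 0.11 1.95 0.   0.23 0.71]
right 35 1.7e-04 [ 0.11  0.35  0.05  2.01 -0.    0.23  1.01]
right 40 8.2e-04 [0.1  0.34 0.07 2.   0.   0.23 2.61]
right 45 2.0e-03 [ 0.09  0.33  0.08  1.98 -0.    0.23 -1.31]
right 50 3.6e-03 [ 0.07  0.32  0.1   1.97 -0.    0.23  2.61]
right 55 5.7e-03 [ 0.05  0.31  0.12  1.96  0.    0.23 -2.61]
left 35 1.3e-03 [-0.19  0.4   0.13  2.05 -0.    0.23  1.66]
left 40 2.6e-03 [-0.22  0.39  0.16  2.04 -0.    0.23  2.61]
left 45 4.4e-03 [-0.26  0.38  0.2   2.03 -0.    0.23  2.61]
left 50 6.7e-03 [-0.3   0.37  0.24  2.02 -0.    0.23 -2.48]
left 55 9.5e-03 [-0.35  0.37  0.3   2.01  0.    0.23  2.61]
```

```bash
cat > k2.py <<'E'
import k; from k import *
def fk(q,L,s=None):
    h,L1,a1,a2,L2,a3,L3=L; E=lambda ax,v:Ro.from_euler(ax,v)
    R=E('z',-q[0])*E('y',q[1]); p=np.array([0,0,h])+R.apply([0,0,L1])
    R=R*E('z',-q[2]); p=p+R.apply([a1,0,0]); R=R*E('y',q[3]); p=p+R.apply([a2,0,L2])
    R=R*E('z',-q[4])*E('y',q[5]); p=p+R.apply([a3,0,L3])
    return p,R*E('z',-q[6]-np.pi/2)
Q[4]=arm.state()['joint_positions']; P[4]=arm.state()['position']
w=np.array([3,1,1,1,3])
f=lambda L:np.r_[(w[:,None]*np.array([fk(q,L)[0]-p for q,p in zip(Q,P)])).ravel(),.003*(L-[.3,.5,0,0,.45,0,.35])]
r=least_squares(f,[.3,.5,0,0,.45,0,.35]); L=r.x
if __name__=='__main__':
    print(np.round(L,3),np.abs(f(L)).max(), [np.round(np.arctan2(*fk(q,L)[1].apply([1,0,0])[1::-1])-x,2) for q,x in zip(Q,X)])
    np.random.seed(0)
    def ik(p,R):
        best=None
        for k in range(24):
            q0=np.random.uniform(LO+.02,HI-.02)
            r=least_squares(lambda q:np.r_[fk(q,L)[0]-p,.3*(fk(q,L)[1].inv()*R).as_rotvec(),.0005*(q-Q[4])],q0,bounds=(LO+.02,HI-.02))
            if best is None or r.cost<best.cost: best=r
        return best
    for name,c,ps,es in [('rest',[.5023,-.2895,.0685],.08,[0,10]),('right',[.598,-.097,.112],-.188,[35,45]),('right-rev',[.598,-.097,.112],-.188+np.pi,[35,45]),('left',[.572,.0405,.112],0,[35,45])]:
        for e in es:
            R=Ro.from_euler('z',ps)*Ro.from_euler('y',-e,degrees=True)*down(0); t=R.apply([0,0,1])
            for flip in (0,1):
                Rf=R*Ro.from_euler('z',np.pi*flip); r=ik(np.array(c)+.019*t,Rf); p,RR=fk(r.x,L)
                print(name,e,flip,'perr %.3f rerr %.2f'%(np.linalg.norm(p-np.array(c)-.019*t),(RR.inv()*Rf).magnitude()),np.round(r.x,2))
E
time python3 k2.py
```

```text
[-2.072  0.629  0.004 -0.295  0.442  0.14  -1.63 ] 0.09186622024153587 [np.float64(-3.14), np.float64(-3.14), np.float64(-3.14), np.float64(3.14), np.float64(-3.14)]
rest 0 0 perr 0.000 rerr 0.00 [ 1.25  0.53 -1.37  2.15  0.64  0.98  1.17]
rest 0 1 perr 0.000 rerr 0.00 [ 0.7   0.32 -0.29  2.05  0.13  0.79 -1.16]
rest 10 0 perr 0.000 rerr 0.00 [ 0.62  0.87 -1.25  1.42  0.92  1.27  1.01]
rest 10 1 perr 0.000 rerr 0.00 [ 0.39  0.79 -0.32  1.2   0.21  1.01 -1.41]
right 35 0 perr 0.024 rerr 0.42 [ 0.17  1.04 -1.37  0.73  1.2   1.7   0.83]
right 35 1 perr 0.024 rerr 0.42 [ 0.17  1.04 -1.37  0.73  1.2   1.7  -2.32]
right 45 0 perr 0.034 rerr 0.59 [ 0.17  1.04 -1.37  0.74  1.2   1.7   0.83]
right 45 1 perr 0.034 rerr 0.59 [ 0.17  1.04 -1.37  0.74  1.2   1.7  -2.31]
right-rev 35 0 perr 0.000 rerr 0.00 [ 1.49 -0.31  1.03  1.74  0.75  1.17  0.63]
right-rev 35 1 perr 0.000 rerr 0.00 [-1.2  -0.14 -1.25  1.65 -0.47  1.01 -0.96]
right-rev 45 0 perr 0.005 rerr 0.08 [-2.57  0.41 -1.37  1.07  0.93  1.44  0.83]
right-rev 45 1 perr 0.005 rerr 0.08 [-2.57  0.57  0.86  0.36 -1.02  1.71 -1.03]
left 35 0 perr 0.023 rerr 0.41 [-0.04  1.03 -1.37  0.74  1.21  1.7   0.81]
left 35 1 perr 0.023 rerr 0.41 [-0.04  1.03 -1.37  0.74  1.21  1.7  -2.33]
left 45 0 perr 0.033 rerr 0.58 [-0.03  1.03 -1.37  0.74  1.22  1.7   0.81]
left 45 1 perr 0.033 rerr 0.58 [-0.03  1.03 -1.37  0.74  1.22  1.7  -2.33]
real	2m26.603s
user	2m26.983s
sys	0m0.104s
```

Request:
{"method": "jog_arm", "body": {"motion": "0 0.89 0 0.55 0 0.2 1;0 0.89 0 0.55 0 0.2 1;0 0.89 0 0.55 0 0.2 1;0 0.89 0 0.55 0 0.2 1;0 0.89 0 0.55 0 0.2 1;0 0.89 0 0.55 0 0.2 1;0 0.89 0 0.55 0 0.2 1;0 0.89 0 0.55 0 0.2 1"}}

```text
clock: 10.75
position: [0.5882, -0.1095, 0.1677]
tcp_rot: [0.957, -0.0, 0.29, 0.011]
ft_force: [0.2, 0.0, -1.0]
finger_gap: 0.0855
gripper_force: 0.0
```

```bash
python3 -c "
from h import *
st()"
```

```text
t 10.75 p [ 0.5882 -0.1095  0.1677] x [0.831 0.006 0.556] z [ 0.556 -0.022 -0.831] F [ 0.2  0.  -1. ] T [ 0.    0.62 -0.04] gap 0.0855 g 0.0 q [ 0.83  0.24 -0.76  2.18  0.56  0.22 -1.96]
```

```bash
python3 -c "
from h import *
R=Ro.from_euler('z',.08)*Ro.from_euler('y',-12,degrees=True)*down(0); t=R.apply([0,0,1]); g=np.array([.5035,-.2888,.068])+.019*t
print(g,go(g-.13*t,R))"
```

```text
[ 0.50743769 -0.28848431  0.0494152 ] ([0.069, -0.482, -0.092], [-0.429, 0.91, -0.316], 'rows', np.float64(5.1))
```

Request:
{"method": "jog_arm", "body": {"motion": "0.07 -0.48 -0.09 -0.2 0.4 -0.32 1;0.07 -0.48 -0.09 -0.43 0.91 -0.32 1;0.07 -0.48 -0.09 -0.43 0.91 -0.32 1;0.07 -0.48 -0.09 -0.43 0.91 -0.32 1;0.07 -0.48 -0.09 -0.43 0.91 -0.32 1;0.07 -0.48 -0.09 -0.43 0.91 -0.32 1;0.07 -0.48 -0.09 -0.43 0.91 -0.32 1;0.07 -0.48 -0.09 -0.43 0.91 -0.32 1"}}

```text
clock: 11.42
position: [0.4797, -0.2923, 0.177]
tcp_rot: [0.994, 0.037, 0.105, -0.005]
ft_force: [0.5, 0.8, -0.3]
finger_gap: 0.0851
gripper_force: 0.0
```

```bash
python3 -c "
from h import *
st()
R=Ro.from_euler('z',.08)*Ro.from_euler('y',-12,degrees=True)*down(0); t=R.apply([0,0,1]); g=np.array([.5035,-.2888,.068])+.019*t
im=arm.read_camera('wrist'); cv2.imwrite('pics/w3.png',im)
for n in ['key','key_stem','key_bar','rest']: print(n,[(np.round(d['point'],4).tolist(),round(d['p'],2)) for d in arm.landmark_of('wrist',n)[:1]])
print(g,go(g,R))"
```

```text
t 11.42 p [ 0.4797 -0.2923  0.177 ] x [0.975 0.073 0.21 ] z [ 0.209  0.018 -0.978] F [ 0.5  0.8 -0.3] T [ 0.05  0.19 -0.01] gap 0.0851 g 0.0 q [ 1.36  0.4  -1.02  1.92  0.32  0.83 -1.28]
key [([0.472, -0.2935, 0.02], 0.78)]
key_stem [([0.504, -0.2941, 0.0653], 0.93)]
key_bar [([0.5372, -0.2882, 0.1149], 0.6)]
rest [([0.5092, -0.2837, -0.0004], 0.75)]
[ 0.50743769 -0.28848431  0.0494152 ] ([-0.002, -0.003, 0.003], [-0.008, 0.01, 0.654], 'rows', np.float64(3.1))
```

View pics/w3.png

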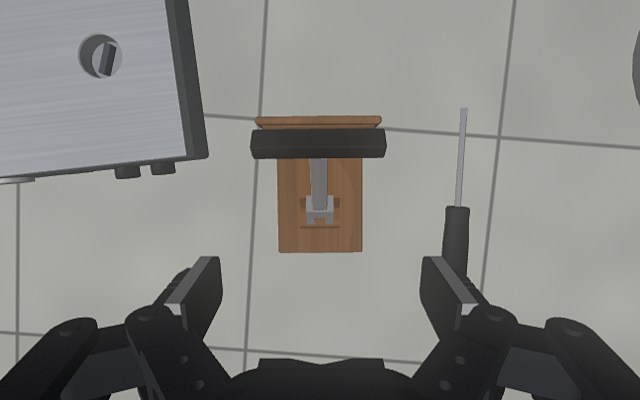

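The rest is square in view, the stem centred at (320,185) between the fingers. I go down and grip.

Request:
{"method": "jog_arm", "body": {"motion": "0 0 0 -0.01 0.01 0.2 1;0 0 0 -0.01 0.01 0.38 1;0 0 0 -0.01 0.01 0.52 1;0 0 0 -0.01 0.01 0.62 1;0 0 0 -0.01 0.01 0.65 1;0 0 0 -0.01 0.01 0.65 1;0 0 0 -0.01 0.01 0.65 0;0 0 0 -0.01 0.01 0.65 0;0 0 0 -0.01 0.01 0.65 0;0 0 0 -0.01 0.01 0.65 0;0 0 0 -0.01 0.01 0.65 0;0 0 0 -0.01 0.01 0.65 0;0 0 0 -0.01 0.01 0.65 0;0 0 0 -0.01 0.01 0.65 0;0 0 0 -0.01 0.01 0.65 0;0 0 0 -0.01 0.01 0.65 0;0 0 0 -0.01 0.01 0.65 0", "squeeze": 60}}

```text
clock: 13.08
position: [0.5061, -0.2906, 0.0506]
tcp_rot: [0.994, 0.039, 0.106, -0.005]
ft_force: [-2.2, -0.0, 6.4]
finger_gap: 0.0091
gripper_force: 58.7
```

Request:
{"method": "jog_arm", "body": {"motion": "0 0 0 0.015 0 -0.07 0;0 0 0 0.03 0 -0.14 0;0 0 0 0.06 0 -0.28 0;0 0 0 0.1 0 -0.45 0;0 0 0 0.14 0 -0.65 0;0 0 0 0.18 0 -0.85 0;0 0 0 0.18 0 -0.85 0;0 0 0 0.18 0 -0.85 0"}}

```text
clock: 13.75
position: [0.5064, -0.2913, 0.2258]
tcp_rot: [0.993, 0.039, 0.107, -0.003]
ft_force: [0.1, -0.9, -2.6]
finger_gap: 0.0089
gripper_force: 58.6
```

```bash
python3 -c "
from h import *
st()
im=arm.read_camera('wrist'); im2=arm.read_camera('side'); cv2.imwrite('pics/w4.png',np.hstack([im[60:360,120:520],cv2.resize(im2[60:210,320:520],(400,300))]))
for c in ['wrist','side']:
  for n in ['key','key_stem','key_bar']: print(c,n,[(np.round(d['point'],4).tolist(),round(d['p'],2)) for d in arm.landmark_of(c,n)[:1]])
"
```

```text
t 13.75 p [ 0.5064 -0.2913  0.2258] x [0.974 0.077 0.213] z [ 0.212  0.015 -0.977] F [ 0.1 -0.9 -2.6] T [-0.01  0.41 -0.01] gap 0.0089 g 58.64107254892588 q [ 1.34  0.38 -1.04  1.82  0.29  0.94 -1.28]
wrist key [([0.4733, -0.2947, 0.1956], 0.85)]
wrist key_stem [([0.504, -0.2945, 0.2431], 0.58)]
wrist key_bar [([0.5379, -0.2905, 0.2941], 0.76)]
side key [([0.4693, -0.2927, 0.1936], 0.92)]
side key_stem [([0.5026, -0.2911, 0.2407], 0.75)]
side key_bar [([0.5328, -0.2911, 0.2874], 0.91)]
```

View pics/w4.png

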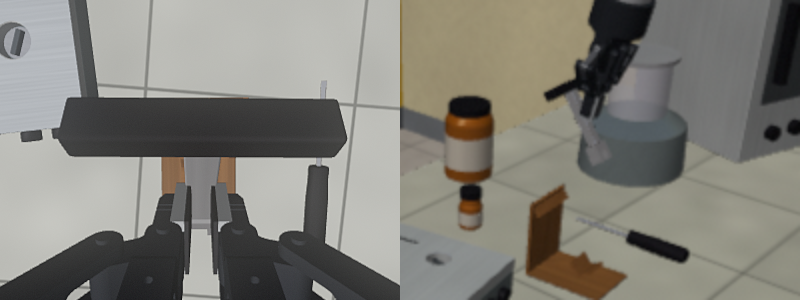

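```bash
cat > c.py <<'E'
from h import *
# key foot & axes in tool frame, from state at lift
R0=Ro.from_quat([.9931,.039,.107,-.003]); p0=np.array([.5064,-.2913,.2258])
f=R0.inv().apply(np.array([.4715,-.2925,.196])-p0); f[1]=0
d=Ro.from_euler('z',.08).apply([np.cos(np.radians(55.5)),0,np.sin(np.radians(55.5))]); d=R0.inv().apply(d); d[1]=0; d/=np.linalg.norm(d)
# key frame in tool: z=d, x=tool y (either sign), y=z cross x
KR=Ro.from_matrix(np.column_stack([[0,1,0],np.cross(d,[0,1,0]),d]))
def tcp_for(foot,yawx):  # key upright, key x at world angle yawx
    RK=Ro.from_euler('z',yawx); R=RK*KR.inv(); return np.array(foot)-R.apply(f),R
def foot(s): 
    R=Ro.from_quat(s['tcp_rot']); return s['position']+R.apply(f),(R*KR).as_matrix()
E
python3 - <<'E'
from c import *
print('f',f,'d',d)
s=st()
for a in (1.382,1.382+np.pi):
    p,R=tcp_for([.598,-.0967,.13],a); print(a,p,'toolz',R.apply([0,0,1]),'x',R.apply([1,0,0]),go(p,R,s),foot(s)[0])
E
```

```text
f [-0.04043133  0.          0.02168476] d [ 0.72889266  0.         -0.68462799]
t 14.15 p [ 0.5051 -0.2903  0.2225] x [0.975 0.077 0.209] z [ 0.208  0.02  -0.978] F [ 0.   0.5 -2.1] T [-0.06  0.35  0.01] gap 0.0086 g 58.646999769844115 q [ 1.33  0.38 -1.03  1.83  0.29  0.94 -1.28]
1.382 [ 0.58633645 -0.09447142  0.17431609] toolz [-0.71594086  0.1367962  -0.68462799] x [-0.67246274  0.12848875  0.72889266] ([1.803, 0.142, -3.197], [0.421, -0.943, 0.34], 'rows', np.float64(23.1)) [ 0.47024429 -0.29301109  0.1928857 ]
4.523592653589793 [ 0.60966355 -0.09892858  0.17431609] toolz [ 0.71594086 -0.1367962  -0.68462799] x [ 0.67246274 -0.12848875  0.72889266] ([-0.174, 0.768, 0.3], [0.533, -0.912, 0.363], 'rows', np.float64(5.4)) [ 0.47024429 -0.29301109  0.1928857 ]
```

Run:
```python
from c import *
from scipy.spatial.transform import Slerp
s=arm.state(); p,R=tcp_for([.598,-.0967,.13],1.382)
Ra=Ro.from_quat(s['tcp_rot']); rv=(Ra.inv()*R).as_rotvec(); 
P=[s['position'],[.53,-.25,.28],[.56,-.2,.30],[.58,-.14,.27],p]
for i in range(4):
    A=Ra*Ro.from_rotvec(rv*i/4);B=Ra*Ro.from_rotvec(rv*(i+1)/4)
    print(go(P[i+1],B,dict(position=np.array(P[i]),tcp_rot=A.as_quat())),B.apply([0,0,1]).round(2),'keyz',(B*KR).as_matrix()[:,2].round(2))
```

```text
([0.451, 0.036, -0.799], [0.197, -0.192, -0.251], 'rows', np.float64(5.8)) [ 0.09  0.34 -0.93] keyz [0.46 0.22 0.86]
([0.451, 0.036, -0.799], [0.295, -0.09, 0.006], 'rows', np.float64(5.8)) [-0.2   0.5  -0.84] keyz [0.27 0.28 0.92]
([0.451, 0.036, -0.799], [0.205, 0.12, 0.257], 'rows', np.float64(5.8)) [-0.52  0.42 -0.74] keyz [0.08 0.19 0.98]
([0.451, 0.036, -0.799], [-0.171, 0.255, 0.433], 'rows', np.float64(5.8)) [-0.72  0.14 -0.68] keyz [ 0. -0.  1.]
```

Request:
{"method": "jog_arm", "body": {"motion": "0.45 0.035 -0.8 0.2 -0.19 -0.25 0;0.45 0.035 -0.8 0.2 -0.19 -0.25 0;0.45 0.035 -0.8 0.2 -0.19 -0.25 0;0.45 0.035 -0.8 0.2 -0.19 -0.25 0;0.45 0.035 -0.8 0.2 -0.19 -0.25 0;0.45 0.035 -0.8 0.2 -0.19 -0.25 0;0.45 0.035 -0.8 0.2 -0.19 -0.25 0"}}

```text
clock: 14.73
position: [0.5316, -0.2534, 0.2788]
tcp_rot: [0.915, 0.359, 0.108, -0.146]
ft_force: [0.7, -0.4, -2.7]
finger_gap: 0.0088
gripper_force: 58.8
```

Request:
{"method": "jog_arm", "body": {"motion": "0.45 0.035 -0.8 0.3 -0.09 0 0;0.45 0.035 -0.8 0.3 -0.09 0 0;0.45 0.035 -0.8 0.3 -0.09 0 0;0.45 0.035 -0.8 0.3 -0.09 0 0;0.45 0.035 -0.8 0.3 -0.09 0 0;0.45 0.035 -0.8 0.3 -0.09 0 0;0.45 0.035 -0.8 0.3 -0.09 0 0"}}

```text
clock: 15.32
position: [0.563, -0.1998, 0.3005]
tcp_rot: [0.719, 0.635, 0.094, -0.266]
ft_force: [-0.8, -0.1, -2.4]
finger_gap: 0.0089
gripper_force: 59.0
```

Run:
```python
from c import *
s=st(); p,R=tcp_for([.598,-.0967,.13],1.382); print(go(p,R),foot(s))
```

```text
t 15.32 p [ 0.563  -0.1998  0.3005] x [0.176 0.863 0.474] z [-0.203  0.503 -0.84 ] F [-0.8 -0.1 -2.4] T [-0.82 -0.27 -0.04] gap 0.0089 g 59.040248547680676 q [ 1.11  0.87 -1.31  1.28  0.28  1.74 -0.24]
([0.9, 0.073, -1.598], [0.176, 0.251, 0.771], 'rows', np.float64(11.5)) (array([ 0.55144145, -0.22372942,  0.26306401]), array([[ 0.96330772, -0.0272008 ,  0.26701752],
       [-0.05181506,  0.95728987,  0.28444913],
       [-0.26335041, -0.28784757,  0.92075531]]))
```

Request:
{"method": "jog_arm", "body": {"motion": "0.45 0.035 -0.8 0.2 0.12 0.26 0;0.45 0.035 -0.8 0.2 0.12 0.26 0;0.45 0.035 -0.8 0.2 0.12 0.26 0;0.45 0.035 -0.8 0.2 0.12 0.26 0;0.45 0.035 -0.8 0.2 0.12 0.26 0;0.45 0.035 -0.8 0.2 0.12 0.26 0;0.45 0.035 -0.8 0.2 0.12 0.26 0"}}

```text
clock: 15.9
position: [0.5816, -0.1409, 0.2675]
tcp_rot: [0.432, 0.827, 0.068, -0.354]
ft_force: [-0.3, -1.1, -2.6]
finger_gap: 0.0087
gripper_force: 59.5
```

Run:
```python
from c import *
s=st(); p,R=tcp_for([.598,-.0967,.13],1.382); print(go(p,R),foot(s))
```

```text
t 15.9 p [ 0.5816 -0.1409  0.2675] x [-0.377  0.666  0.644] z [-0.526  0.418 -0.741] F [-0.3 -1.1 -2.6] T [-0.75 -0.76  0.05] gap 0.0087 g 59.48410486802459 q [ 0.78  0.93 -1.08  1.12  0.23  1.98  0.38]
([0.446, 0.037, -0.805], [-0.155, 0.251, 0.43], 'rows', np.float64(5.8)) (array([ 0.58543598, -0.15871599,  0.22545837]), array([[ 0.76227802, -0.64163287,  0.08508516],
       [ 0.61796522,  0.76056741,  0.19913865],
       [-0.19248691, -0.09921935,  0.97627061]]))
```

Request:
{"method": "jog_arm", "body": {"motion": "0.45 0.035 -0.8 -0.15 0.25 0.33 0;0.45 0.035 -0.8 -0.15 0.25 0.33 0;0.45 0.035 -0.8 -0.15 0.25 0.33 0;0.45 0.035 -0.8 -0.15 0.25 0.33 0;0.45 0.035 -0.8 -0.15 0.25 0.33 0;0.45 0.035 -0.8 -0.15 0.25 0.33 0;0.45 0.035 -0.8 -0.15 0.25 0.33 0;0.45 0.035 -0.8 -0.15 0.25 0.33 0"}}

```text
clock: 16.57
position: [0.5948, -0.1025, 0.1907]
tcp_rot: [0.091, 0.914, 0.037, -0.393]
ft_force: [0.1, 0.8, -4.4]
finger_gap: 0.0085
gripper_force: 59.6
```

Run:
```python
from c import *
s=st(); p,R=tcp_for([.598,-.0967,.13],1.382); print(go(p,R),foot(s))
im=arm.read_camera('side')
for n in ['key','key_stem','key_bar']: print(n,[(np.round(d['point'],4).tolist(),round(d['p'],2)) for d in arm.landmark_of('side',n)[:1]])
im=arm.read_camera('wrist')
for n in ['key','key_stem','key_bar','screw_right_seat']: print(n,[(np.round(d['point'],4).tolist(),round(d['p'],2)) for d in arm.landmark_of('wrist',n)[:1]])
cv2.imwrite('pics/w5.png',im)
```

```text
t 16.57 p [ 0.5948 -0.1025  0.1907] x [-0.674  0.137  0.726] z [-0.712  0.138 -0.688] F [ 0.1  0.8 -4.4] T [-0.32 -1.21  0.06] gap 0.0085 g 59.57386717200279 q [ 0.12  0.85  0.01  1.12 -0.06  1.98  1.5 ]
([0.003, 0.006, -0.01], [-0.025, 0.032, 0.092], 'rows', np.float64(0.5)) (array([ 0.6066205 , -0.10505524,  0.14645925]), array([[ 0.19458103, -0.98087902, -0.00381841],
       [ 0.98087651,  0.19456006,  0.00525826],
       [-0.00441481, -0.00476855,  0.99997888]]))
key [([0.6068, -0.1071, 0.1479], 0.59)]
key_stem [([0.6075, -0.1003, 0.2064], 0.69)]
key_bar [([0.6064, -0.1044, 0.2595], 0.94)]
key [([0.6109, -0.1042, 0.1479], 0.91)]
key_stem [([0.6091, -0.1028, 0.2067], 0.93)]
key_bar [([0.6086, -0.1006, 0.2642], 0.7)]
screw_right_seat [([0.6011, -0.0967, 0.056], 0.79)]
```

The key is upright and about 10 mm from the well's axis. I'll measure the blade and the key's foot in the same camera views to cancel calibration offsets.

Run:
```python
from c import *
im=cv2.imread('pics/w5.png'); pr=arm.camera_params('wrist')
print('cam',-np.array(pr['R']).T@pr['t'])
c=(.598,-.097)
for z in (.065,):
    w=warp(im,'wrist',c,z,pr=pr); g=cv2.GaussianBlur(cv2.cvtColor(w,cv2.COLOR_BGR2GRAY),(0,0),2)
    w=cv2.resize(w,(400,400))
o=arm.outline_of('wrist','key'); m=o[0]['pixels']; print('key p',o[0]['p'],np.argwhere(m).min(0),np.argwhere(m).max(0))
print('proj foot corners',[proj('wrist',foot(arm.state())[0]+np.array(v),pr).round(0).tolist() for v in ([0,0,0],[.009,0,0],[-.009,0,0],[0,.013,0],[0,-.013,0])],'seat',proj('wrist',[.598,-.0967,.065],pr))
cv2.imwrite('pics/w5c.png',np.hstack([cv2.resize(im[:, 120:520],(400,400)),w]))
```

```text
cam [ 0.66957173 -0.11794184  0.36238743]
key p 0.82 [154 178] [297 465]
proj foot corners [[321.0, 281.0], [324.0, 294.0], [318.0, 267.0], [341.0, 277.0], [301.0, 285.0]] seat [328.82776235 296.34746089]
```

View pics/w5c.png

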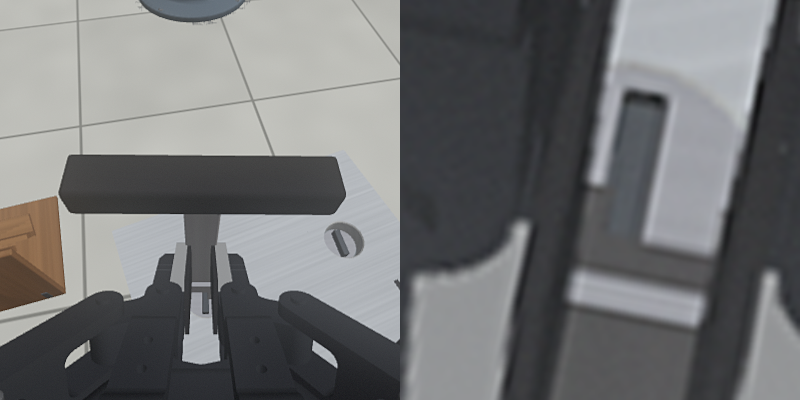

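In the wrist view, foot and blade are near (322,290) and overlap. I'll lower to about 12 mm above the plate, where parallax is small, and compare there.

Run:
```python
from c import *
s=st(); p,R=tcp_for([.598,-.0967,.082],1.382); print(go(p,R),foot(s)[0])
```

```text
t 17.07 p [ 0.5952 -0.1029  0.1914] x [-0.673  0.136  0.727] z [-0.714  0.141 -0.686] F [ 0.7  0.1 -1.5] T [-0.23 -1.12  0.  ] gap 0.0087 g 59.57585579250008 q [ 0.13  0.85 -0.    1.12 -0.05  1.99  1.5 ]
([0.006, 0.003, -0.01], [-0.201, 0.033, 0.261], 'rows', np.float64(1.6)) [ 0.60691498 -0.10535542  0.14715359]
```

Request:
{"method": "jog_arm", "body": {"motion": "0 0 0 -0.06 0.03 0.1 0;0 0 0 -0.12 0.03 0.18 0;0 0 0 -0.18 0.03 0.24 0;0 0 0 -0.2 0.03 0.26 0;0 0 0 -0.2 0.03 0.26 0;0 0 0 -0.2 0.03 0.26 0"}}

```text
clock: 17.57
position: [0.5867, -0.0948, 0.1275]
tcp_rot: [0.09, 0.914, 0.037, -0.394]
ft_force: [0.4, -0.3, -1.4]
finger_gap: 0.0091
gripper_force: 59.6
```

Run:
```python
from c import *
s=st(); print(foot(s))
im=arm.read_camera('side'); im2=arm.read_camera('top')
for c in ['side','top']:
  for n in ['key','key_stem','key_bar','screw_right_seat']: print(c,n,[(np.round(d['point'],4).tolist(),round(d['p'],2)) for d in arm.landmark_of(c,n)[:1]])
im=arm.read_camera('wrist'); pr=arm.camera_params('wrist')
for n in ['key','key_stem','key_bar','screw_right_seat']: print(n,[(np.round(d['point'],4).tolist(),round(d['p'],2)) for d in arm.landmark_of('wrist',n)[:1]])
cv2.imwrite('pics/w6.png',im)
F=foot(s)[0]; print('proj foot',proj('wrist',F,pr),[proj('wrist',F+np.array(v),pr).round(0).tolist() for v in ([.009,0,0],[-.009,0,0],[0,.013,0],[0,-.013,0])],'seat',proj('wrist',[.598,-.0967,.065],pr))
u=proj('wrist',F,pr).astype(int); a=im[u[1]-50:u[1]+50,u[0]-65:u[0]+65]
cv2.imwrite('pics/w6c.png',cv2.resize(a,(780,600),interpolation=cv2.INTER_CUBIC)); print(u)
```

```text
t 17.57 p [ 0.5867 -0.0948  0.1275] x [-0.673  0.136  0.727] z [-0.714  0.139 -0.687] F [ 0.4 -0.3 -1.4] T [-0.19 -1.04  0.02] gap 0.0091 g 59.56531533971429 q [ 0.12  0.89 -0.01  1.19 -0.05  1.87  1.5 ]
(array([ 0.59843733, -0.09732333,  0.08322392]), array([[ 0.19436588, -0.98092673, -0.00215929],
       [ 0.98092061,  0.19435457,  0.00458889],
       [-0.0040817 , -0.00301001,  0.99998714]]))
side key [([0.6019, -0.0994, 0.0842], 0.64)]
side key_stem [([0.601, -0.0949, 0.1445], 0.68)]
side key_bar [([0.5978, -0.0953, 0.1968], 0.69)]
side screw_right_seat []
top key [([0.596, -0.0957, 0.0849], 0.6)]
top key_stem [([0.5989, -0.0973, 0.143], 0.56)]
top key_bar [([0.5981, -0.101, 0.1949], 0.61)]
top screw_right_seat []
key [([0.6008, -0.102, 0.0824], 0.6)]
key_stem [([0.6009, -0.1012, 0.1395], 0.68)]
key_bar [([0.5996, -0.0973, 0.1961], 0.95)]
screw_right_seat [([0.6034, -0.0986, 0.0556], 0.66)]
proj foot [320.58435429 280.72091617] [[323.0, 294.0], [318.0, 268.0], [340.0, 277.0], [301.0, 285.0]] seat [321.44618693 287.59082071]
[320 280]
```

View pics/w6c.png

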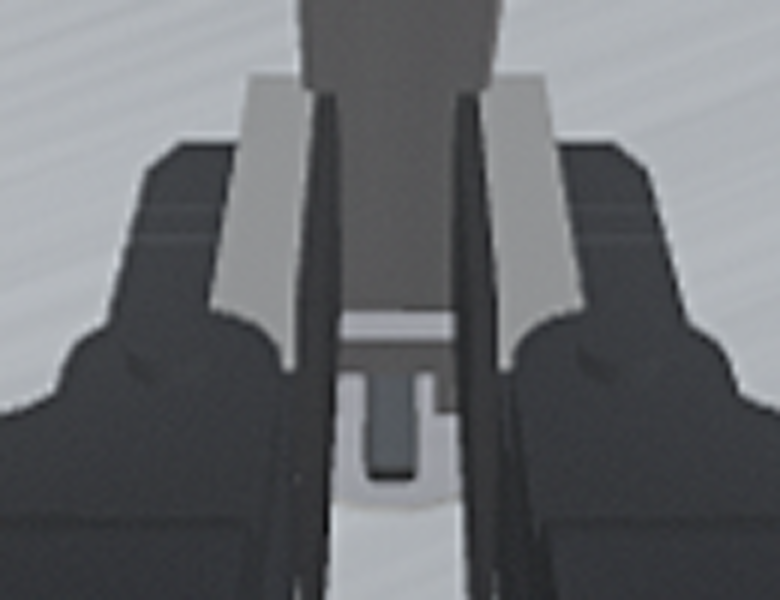

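The zoom shows the slot (346–436) centred on the blade (368–418) to within 0.3 mm and parallel to it, so I lower straight down.

Request:
{"method": "jog_arm", "body": {"motion": "0 0 0 -0.02 0 0.019 0;0 0 0 -0.04 0 0.038 0;0 0 0 -0.055 0 0.052 0;0 0 0 -0.07 0 0.066 0;0 0 0 -0.08 0 0.076 0;0 0 0 -0.09 0 0.085 0;0 0 0 -0.095 0 0.09 0;0 0 0 -0.095 0 0.09 0"}}

```text
clock: 18.98
position: [0.5864, -0.0945, 0.1007]
tcp_rot: [0.09, 0.914, 0.036, -0.394]
ft_force: [0.5, 0.1, -1.9]
finger_gap: 0.009
gripper_force: 59.6
```

Run:
```python
from c import *
s=st(); print(foot(s)[0])
```

```text
t 18.98 p [ 0.5864 -0.0945  0.1007] x [-0.673  0.136  0.727] z [-0.714  0.137 -0.687] F [ 0.5  0.1 -1.9] T [-0.22 -1.06 -0.  ] gap 0.009 g 59.56298809032887 q [ 0.12  0.92 -0.01  1.21 -0.05  1.83  1.5 ]
[ 0.59808315 -0.09699728  0.05641414]
```

Request:
{"method": "jog_arm", "body": {"motion": "0 0 0 -0.004 0 0.004 0;0 0 0 -0.007 0 0.007 0;0 0 0 -0.007 0 0.007 0"}}

```text
clock: 19.23
position: [0.5866, -0.0946, 0.0998]
tcp_rot: [0.09, 0.914, 0.036, -0.394]
ft_force: [0.4, 0.5, 0.6]
finger_gap: 0.0086
gripper_force: 59.9
```

Request:
{"method": "jog_arm", "body": {"motion": "0 0 0 0 0 0 0.6;0 0 0 0 0 0 0.6;0 0 0 0 0 0 0.8;0 0 0 0 0 0 0.8;0 0 0 0 0 0 0.8;0 0 0 0 0 0 0.8;0 0 0 0 0 -0.1 0.8;0 0 0 0 0 -0.2 0.8;0 0 0 0 0 -0.35 0.8;0 0 0 0 0 -0.5 0.8;0 0 0 0 0 -0.7 0.8;0 0 0 0 0 -0.7 0.8"}}

```text
clock: 20.23
position: [0.7052, -0.0748, 0.2637]
tcp_rot: [0.056, 0.963, 0.053, -0.259]
ft_force: [2.5, 15.6, 15.3]
finger_gap: 0.0682
gripper_force: 0.0
```

Run:
```python
from c import *
s=st()
B={}
for c in ['side','top','wrist']:
  im=arm.read_camera(c); cv2.imwrite(f'pics/r_{c}.png',im)
  for n in ['key','key_stem','key_bar']: 
    l=arm.landmark_of(c,n); print(c,n,[(np.round(d['point'],4).tolist(),round(d['p'],2)) for d in l[:1]])
p=np.array([.598,-.097,.169-.019]); 
for a in (1.382,1.382-np.pi): print(go(p+[0,0,.1],down(a)))
```

```text
t 20.23 p [ 0.7052 -0.0748  0.2637] x [-0.86   0.081  0.505] z [-0.493  0.131 -0.86 ] F [ 2.5 15.6 15.3] T [ 1.01 -0.21 -0.57] gap 0.0682 g 0.0 q [ 0.17  0.85 -0.2   0.83  0.02  1.99  1.45]
side key [([0.6002, -0.0993, 0.0547], 0.63)]
side key_stem [([0.6032, -0.0974, 0.1149], 0.63)]
side key_bar [([0.6039, -0.1011, 0.1689], 0.66)]
top key [([0.5991, -0.0906, 0.057], 0.5)]
top key_stem [([0.5975, -0.0994, 0.1169], 0.51)]
top key_bar [([0.5994, -0.1044, 0.1685], 0.61)]
wrist key [([0.6013, -0.0982, 0.0546], 0.95)]
wrist key_stem [([0.6001, -0.1034, 0.1136], 0.84)]
wrist key_bar [([0.6, -0.102, 0.1707], 0.87)]
([-0.544, -0.552, 1.956], [0.413, -0.046, 0.274], 'rows', np.float64(13.2))
([0.55, -0.543, -1.934], [0.413, -0.046, 0.274], 'rows', np.float64(13.1))
```

```bash
cat >> c.py <<'E'
def barfit(c,ctr,z=.176,pr=None):
    o=arm.outline_of(c,'key_bar'); 
    for d in o[:1]:
        im=(d['pixels']*255).astype(np.uint8); w=warp(im,c,ctr,z,half=.08,n=800,pr=pr)
        w=(w>127).astype(np.uint8); ys,xs=np.nonzero(w); 
        # keep pixels of bar: largest rect
        g=cv2.getRectSubPix
        k=cv2.morphologyEx(w,cv2.MORPH_OPEN,np.ones((60,60),np.uint8)); 
        cs,_=cv2.findContours(k,0,1)
        if not cs: print(c,'none'); continue
        r=cv2.minAreaRect(max(cs,key=cv2.contourArea)); b=cv2.boxPoints(r); e=max([b[1]-b[0],b[2]-b[1]],key=np.linalg.norm)
        print(c,round(d['p'],2),'bar ctr',ctr[0]+(400-r[0][1])*.0002,ctr[1]+(400-r[0][0])*.0002,'mm',np.array(r[1])*.2,'ang',np.arctan2(-e[0],-e[1])%np.pi)
E
python3 - <<'E'
from c import *
s=st()
for c in ['top','wrist']: arm.read_camera(c); barfit(c,(.6,-.1))
E
```

```text
t 20.83 p [ 0.6971 -0.106   0.2538] x [-0.84   0.151  0.521] z [-0.512  0.099 -0.853] F [ 1.  -0.4 -0.9] T [-0.09 -0.57 -0.01] gap 0.0683 g 0.0 q [ 0.16  0.85 -0.12  0.85  0.02  1.99  1.45]
top 0.67 bar ctr 0.5976545166015624 -0.077108056640625 mm [53.42089844 31.09074402] ang 1.3491467
wrist 0.63 bar ctr 0.6187064331054687 -0.10264401245117188 mm [95.32774658 50.19174194] ang 1.3940876
```

Request:
{"method": "jog_arm", "body": {"motion": "-0.27 -0.27 0.97 0.4 -0.05 0.1 0.8;-0.27 -0.27 0.97 0.4 -0.05 0.1 0.8;-0.27 -0.27 0.97 0.4 -0.05 0.1 0.8;-0.27 -0.27 0.97 0.4 -0.05 0.1 0.8;-0.27 -0.27 0.97 0.4 -0.05 0.1 0.8;-0.27 -0.27 0.97 0.4 -0.05 0.1 0.8;-0.27 -0.27 0.97 0.4 -0.05 0.1 0.8"}}

```text
clock: 21.62
position: [0.6175, -0.1017, 0.2792]
tcp_rot: [0.467, 0.871, 0.016, -0.149]
ft_force: [0.6, 0.3, 0.7]
finger_gap: 0.0685
gripper_force: 0.0
```

Run:
```python
from c import *
s=st(); print(go([.5995,-.099,.25],down(1.382)))
```

```text
t 21.62 p [ 0.6175 -0.1017  0.2792] x [-0.519  0.81   0.274] z [-0.244  0.166 -0.955] F [0.6 0.3 0.7] T [-0.14 -0.28 -0.01] gap 0.0685 g 0.0 q [ 0.15  0.5   0.02  1.34 -0.13  1.58  0.77]
([-0.274, -0.28, 0.98], [0.018, -0.05, 0.164], 'rows', np.float64(6.6))
```

Request:
{"method": "jog_arm", "body": {"motion": "-0.27 -0.28 0.98 0.02 -0.05 0.16 0.8;-0.27 -0.28 0.98 0.02 -0.05 0.16 0.8;-0.27 -0.28 0.98 0.02 -0.05 0.16 0.8;-0.27 -0.28 0.98 0.02 -0.05 0.16 0.8;-0.27 -0.28 0.98 0.02 -0.05 0.16 0.8;-0.27 -0.28 0.98 0.02 -0.05 0.16 0.8;-0.27 -0.28 0.98 0.02 -0.05 0.16 0.8;-0.27 -0.28 0.98 0.02 -0.05 0.16 0.8"}}

```text
clock: 22.28
position: [0.5993, -0.0963, 0.2504]
tcp_rot: [0.768, 0.64, -0.001, -0.002]
ft_force: [-0.6, 0.0, 0.1]
finger_gap: 0.068
gripper_force: 0.0
```

Run:
```python
from c import *
s=st()
im=arm.read_camera('wrist'); cv2.imwrite('pics/w7.png',im)
for n in ['key','key_stem','key_bar']: print(n,[(np.round(d['point'],4).tolist(),round(d['p'],2)) for d in arm.landmark_of('wrist',n)[:1]])
pr=arm.camera_params('wrist'); w=warp(im,'wrist',(.6,-.1),.176,half=.07,n=700,pr=pr)
g=cv2.cvtColor(w,cv2.COLOR_BGR2GRAY); m=(cv2.GaussianBlur(g,(0,0),2)<60).astype(np.uint8)
cs,_=cv2.findContours(cv2.morphologyEx(m,cv2.MORPH_OPEN,np.ones((50,50))),0,1)
for k in cs:
    r=cv2.minAreaRect(k); b=cv2.boxPoints(r); e=max([b[1]-b[0],b[2]-b[1]],key=np.linalg.norm)
    print('ctr',.6+(350-r[0][1])*.0002,-.1+(350-r[0][0])*.0002,np.array(r[1])*.2,np.arctan2(-e[0],-e[1])%np.pi)
print(go([.5995,-.099,.150],down(1.382)))
```

```text
t 22.28 p [ 0.5993 -0.0963  0.2504] x [0.18  0.984 0.001] z [-0.004  0.002 -1.   ] F [-0.6  0.   0.1] T [0.03 0.01 0.04] gap 0.068 g 0.0 q [-0.05  0.32  0.18  1.65 -0.06  1.18 -0.03]
key [([0.6011, -0.0998, 0.056], 0.84)]
key_stem []
key_bar [([0.605, -0.1029, 0.1731], 0.87)]
ctr 0.596 -0.1401 [10.4 12.6] 1.5707964
([-0.007, -0.001, 0.009], [-0.003, -0.0, 0.499], 'rows', np.float64(2.4))
```

Request:
{"method": "jog_arm", "body": {"motion": "0 0 0 0 0.01 0.2 0.8;0 0 0 0 0.01 0.35 0.8;0 0 0 0 0.01 0.45 0.8;0 0 0 0 0.01 0.49 0.8;0 0 0 0 0.01 0.49 0.8;0 0 0 0 0.01 0.49 0;0 0 0 0 0.01 0.49 0;0 0 0 0 0.01 0.49 0;0 0 0 0 0.01 0.49 0;0 0 0 0 0.01 0.49 0;0 0 0 0 0.01 0.49 0;0 0 0 0 0.01 0.49 0;0 0 0 0 0.01 0.49 0;0 0 0 0 0.01 0.49 0", "squeeze": 60}}

```text
clock: 23.65
position: [0.6014, -0.0984, 0.1518]
tcp_rot: [0.769, 0.64, -0.001, -0.002]
ft_force: [0.9, 0.2, 0.5]
finger_gap: 0.0001
gripper_force: 0.0
```

Run:
```python
from c import *
s=st()
for n in ('side','top'):
  arm.read_camera(n)
  for t in ['key','key_bar']: print(n,t,[(np.round(d['point'],4).tolist(),round(d['p'],2)) for d in arm.landmark_of(n,t)[:1]])
```

```text
t 23.65 p [ 0.6014 -0.0984  0.1518] x [0.182 0.983 0.001] z [-0.005  0.001 -1.   ] F [0.9 0.2 0.5] T [-0.02 -0.01  0.04] gap 0.0001 g 0.0 q [-0.03  0.41  0.17  1.76 -0.08  0.99 -0.02]
side key [([0.5983, -0.0981, 0.0578], 0.75)]
side key_bar [([0.6011, -0.0988, 0.172], 0.63)]
top key [([0.6004, -0.0974, 0.0537], 0.6)]
top key_bar []
```

The fingers closed on nothing, and I have used all my picture views. I'll inspect numerically with outlines.

Run:
```python
from c import *
for n in ('side','wrist'):
  arm.read_camera(n)
  for t in ['key','key_bar']:
    o=arm.outline_of(n,t)
    for d in o[:2]:
      a=np.argwhere(d['pixels']); print(n,t,round(d['p'],2),len(a),a.min(0),a.max(0))
  o=arm.outline_of(n,'key')
  if o:
    m=o[0]['pixels']; a=np.argwhere(m); (y0,x0),(y1,x1)=a.min(0),a.max(0); k=max(1,(x1-x0)//60); 
    print('\n'.join(''.join('#' if v else '.' for v in r[x0:x1+1:k]) for r in m[y0:y1+1:max(k,1)]))
  for nm,X in [('foot',[.598,-.0967,.056]),('bar',[.598,-.0967,.169]),('bar+',[.598+.048*.187,-.0967+.048*.98,.169]),('bar-',[.598-.048*.187,-.0967-.048*.98,.169])]: print(nm,proj(n,X).round(0))
im=cv2.imread('pics/w7.png',0);
```

```text
side key 0.76 506 [150 323] [192 354]
side key_bar 0.81 449 [150 323] [191 354]
.........................#####..
......................#########.
...................#############
.................###############
...........#####################
........########################
......#########################.
...##########################...
.#########################......
#######################.........
#####################...........
#####################...........
####################............
.###################............
..######....########............
.............#######............
.............#######............
.............#######............
.............#######............
.............#######............
.............#######............
.............#######............
.............#######............
.............#######............
.............#######............
.............#######............
.............#######............
.............#######............
.............#######............
.............#######............
.............#######..........
[... 7644 characters left out ...]
...
.........................................
.........................................
.........................................
.........................................
.........................................
.........................................
.........................................
.........................................
.........................................
.........................................
.........................................
.........................................
.........................................
.....................#...................
..................######.................
foot [317. 189.]
bar [313. 247.]
bar+ [313. 151.]
bar- [313. 328.]
```

Run:
```python
from c import *
im=arm.read_camera('wrist'); g=cv2.resize(cv2.cvtColor(im,cv2.COLOR_BGR2GRAY)[130:400,200:440],(80,45),interpolation=cv2.INTER_AREA)
ch="@%#*+=-:. "
print('\n'.join(''.join(ch[min(9,int(v)//18)] for v in r) for r in g)); st()
print('tcp',proj('wrist',arm.state()['position']), 'gp',proj('wrist',arm.state()['position']+[0,0,.019]))
```

```text
................................................................................
................................................................................
................................................................................
................................................................................
..................................+***********=.................................
.................................-*************.................................
.................................-************#.................................
.................................:*************..............................:-=
................................:-#************.........................:-=+*+=-
...............................:--#************...................:-=+++=--:....
...............................-=-#**********#+...............-=+++=-:..........
...............................:+-#**********#+...............--:...............
................................-+#*****######+.................................
.................................:#****#######=
[... 2091 characters left out ...]
@%%%%%%%%%%%%%%%%%%%%%%%%##%%%%%%%%#%%%%%%%%%%%%
%%%%%%%%%%%%%%%%%%%%%%%%%%%%%%%%@%%%%%%%%%%%%%%%%%%%%%%%%%#%%%%%%%%%%%%%%%%%%%%%
%%%%%%%%%%%%%%%%%%%%%%%%%%%%%%%@%%%%%%%%%%%%%%%%%%%%%%%%%%%%%%%%%%%%%%%%%%%%%%%%
%%%%%%%%%%%%%%%%%%%%%%%%%%%%%%%@%%%%%%%%%%%%%%%%%%%%%%%%%%%%%%%%%%%%%%%%%%%%%%%%
%%%%%%%%%%%%%%%%%%%%%%%%%%%%%%@@%%%%%%%%%%%%%%%%%%%%%%%%%%%%%%%%%%%%%%%%%%%%%%%%
%%%%%%%%%%%%%%%%%%%%%%%%%%%%%@@%%%%%%%%%%%%%%%%%%%%%%@%%%%%%%%%%%%%%%%%%%%%%%%%%
t 24.4 p [ 0.6014 -0.0984  0.1518] x [0.182 0.983 0.001] z [-0.005  0.001 -1.   ] F [-0.7  0.4 -0.1] T [-0.   -0.03 -0.02] gap 0.0002 g 0.0 q [-0.03  0.41  0.17  1.76 -0.08  0.99 -0.02]
tcp [320.244703  235.2271897] gp [319.97913628 250.03102153]
```

The ASCII view shows the shut fingertips above the bar. The real fingertips end roughly 25 mm short of the stated TCP, which also explains why the jar was held by its cap. I'll open, go 25 mm lower and close again.

Request:
{"method": "jog_arm", "body": {"motion": "0 0 0 0 0 0 0.6;0 0 0 0 0 0 0.6;0 0 0 0 0 0 0.6;0 0 0 0 0 0 0.6;0 0 0 0 0 0 0.6;0 0 0 0 0 0 0.6;0 0 0 0 0.01 0.06 0.6;0 0 0 0 0.01 0.1 0.6;0 0 0 0 0.01 0.125 0.6;0 0 0 0 0.01 0.125 0.6"}}

```text
clock: 25.23
position: [0.6018, -0.0985, 0.1245]
tcp_rot: [0.769, 0.64, -0.003, -0.004]
ft_force: [-0.0, -0.0, -0.6]
finger_gap: 0.0514
gripper_force: 0.0
```

Request:
{"method": "jog_arm", "body": {"motion": "0 0 0 0 0 0 0;0 0 0 0 0 0 0;0 0 0 0 0 0 0;0 0 0 0 0 0 0;0 0 0 0 0 0 0;0 0 0 0 0 0 0;0 0 0 0 0 0 0;0 0 0 0 0 0 0"}}

```text
clock: 25.9
position: [0.6033, -0.0987, 0.1271]
tcp_rot: [0.769, 0.64, -0.001, -0.002]
ft_force: [-1.6, 0.3, 3.4]
finger_gap: 0.0168
gripper_force: 61.4
```

Run:
```python
from c import *
st(); arm.read_camera('side'); m=arm.outline_of('side','key')
for t in ['key','key_bar']: print(t,[(np.round(d['point'],4).tolist(),round(d['p'],2)) for d in arm.landmark_of('side',t)[:1]])
```

```text
t 25.9 p [ 0.6033 -0.0987  0.1271] x [0.182 0.983 0.001] z [-0.005  0.002 -1.   ] F [-1.6  0.3  3.4] T [ 0.05  0.4  -0.03] gap 0.0168 g 61.402190923690796 q [-0.03  0.44  0.16  1.77 -0.09  0.94 -0.01]
key [([0.5951, -0.0981, 0.0544], 0.82)]
key_bar [([0.6048, -0.1015, 0.1691], 0.8)]
```

Bar gripped (gap 16.8 mm). Now I turn it clockwise.

Request:
{"method": "jog_arm", "body": {"motion": "0 0 0.1 0 -0.016 0 0;0 0 0.2 0 -0.016 0 0;0 0 0.3 0 -0.016 0 0;0 0 0.4 0 -0.016 0 0;0 0 0.5 0 -0.016 0 0;0 0 0.6 0 -0.016 0 0;0 0 0.7 0 -0.016 0 0;0 0 0.8 0 -0.016 0 0;0 0 0.9 0 -0.016 0 0;0 0 1 0 -0.016 0 0;0 0 1 0 -0.016 0 0"}}

```text
clock: 27.02
position: [0.6009, -0.0992, 0.1271]
tcp_rot: [0.955, 0.296, -0.002, -0.0]
ft_force: [-0.7, -1.3, 3.8]
finger_gap: 0.0167
gripper_force: 61.4
```

Run:
```python
from c import *
st(); print(go([.5995,-.0975,.127],down(-.05)))
```

```text
t 27.02 p [ 0.6009 -0.0992  0.1271] x [ 0.824  0.566 -0.003] z [-0.003 -0.    -1.   ] F [-0.7 -1.3  3.8] T [-0.48  0.03  0.06] gap 0.0167 g 61.438279151916504 q [-0.17  0.45  0.35  1.79 -0.18  0.94 -0.71]
([-0.001, 0.004, 0.83], [-0.001, -0.011, 0.001], 'rows', np.float64(5.2))
```

Request:
{"method": "jog_arm", "body": {"motion": "0 0 0.1 0 -0.01 0 0;0 0 0.2 0 -0.01 0 0;0 0 0.3 0 -0.01 0 0;0 0 0.4 0 -0.01 0 0;0 0 0.5 0 -0.01 0 0;0 0 0.6 0 -0.01 0 0;0 0 0.7 0 -0.01 0 0;0 0 0.78 0 -0.01 0 0;0 0 0.83 0 -0.01 0 0;0 0 0.83 0 -0.01 0 0"}}

```text
clock: 27.85
position: [0.5993, -0.0991, 0.1271]
tcp_rot: [1.0, -0.024, -0.002, 0.001]
ft_force: [-0.4, -4.5, 3.8]
finger_gap: 0.0167
gripper_force: 61.5
```

Run:
```python
from c import *
st()
```

```text
t 27.85 p [ 0.5993 -0.0991  0.1271] x [ 0.999 -0.049 -0.004] z [-0.004 -0.002 -1.   ] F [-0.4 -4.5  3.8] T [-1.47  0.17  0.08] gap 0.0167 g 61.47171378135681 q [-0.28  0.47  0.51  1.8  -0.27  0.95 -1.28]
```

Request:
{"method": "jog_arm", "body": {"motion": "0 0 0.05 0 -0.01 0 0;0 0 0.1 0 -0.01 0 0;0 0 0.15 0 -0.01 0 0;0 0 0.15 0 -0.01 0 0"}}

```text
clock: 28.18
position: [0.5991, -0.0983, 0.1271]
tcp_rot: [0.997, -0.082, -0.002, 0.002]
ft_force: [-0.4, -6.9, 3.9]
finger_gap: 0.0165
gripper_force: 61.6
```

Run:
```python
from c import *
st()
for n in ('side','top','wrist'):
  arm.read_camera(n)
  for t in ['key','key_bar']: print(n,t,[(np.round(d['point'],4).tolist(),round(d['p'],2)) for d in arm.landmark_of(n,t)[:1]])
```

```text
t 28.18 p [ 0.5991 -0.0983  0.1271] x [ 0.986 -0.164 -0.003] z [-0.004 -0.005 -1.   ] F [-0.4 -6.9  3.9] T [-2.03  0.26  0.57] gap 0.0165 g 61.56377971172333 q [-0.3   0.47  0.54  1.8  -0.28  0.95 -1.38]
side key [([0.5954, -0.0969, 0.0539], 0.73)]
side key_bar [([0.5979, -0.0996, 0.1714], 0.84)]
top key []
top key_bar []
wrist key [([0.601, -0.0998, 0.0538], 0.95)]
wrist key_bar [([0.6015, -0.0993, 0.1715], 0.87)]
```

Hard stop felt (0.57 N m), so the right screw is home. I back off a little, lift and check the blade.

Request:
{"method": "jog_arm", "body": {"motion": "0 0 -0.1 0 0.005 0 0;0 0 -0.2 0 0.01 0 0;0 0 -0.2 0 0.01 0 0;0 0 -0.2 0 0.01 -0.03 0;0 0 -0.2 0 0.01 -0.06 0;0 0 -0.2 0 0.01 -0.12 0;0 0 -0.2 0 0.01 -0.2 0;0 0 -0.2 0 0.01 -0.25 0;0 0 -0.2 0 0.01 -0.25 0"}}

```text
clock: 29.38
position: [0.6006, -0.0961, 0.1796]
tcp_rot: [1.0, -0.005, -0.0, -0.001]
ft_force: [0.5, -0.2, -2.9]
finger_gap: 0.0164
gripper_force: 60.8
```

Run:
```python
from c import *
s=st()
for n in ('side','wrist'):
  arm.read_camera(n)
  for t in ['key','key_bar']: print(n,t,[(np.round(d['point'],4).tolist(),round(d['p'],2)) for d in arm.landmark_of(n,t)[:1]])
print(go([.574,.040,.18],down(1.571)))
```

```text
t 29.38 p [ 0.6006 -0.0961  0.1796] x [ 1.    -0.009 -0.   ] z [-0.     0.002 -1.   ] F [ 0.5 -0.2 -2.9] T [ 0.   -0.1   0.07] gap 0.0164 g 60.76182961463928 q [-0.29  0.41  0.52  1.75 -0.23  1.05 -1.28]
side key [([0.5991, -0.0954, 0.1098], 0.57)]
side key_bar [([0.5988, -0.0984, 0.2226], 0.63)]
wrist key [([0.5981, -0.0951, 0.1024], 0.63)]
wrist key_bar [([0.5979, -0.0958, 0.2224], 0.68)]
([-0.008, 0.005, -2.013], [-0.128, -0.68, -0.019], 'rows', np.float64(12.7))
```

Request:
{"method": "jog_arm", "body": {"motion": "0 0 -1 -0.06 -0.35 -0.02 0;0 0 -1 -0.06 -0.35 -0.02 0;0 0 -1 -0.06 -0.35 -0.02 0;0 0 -1 -0.06 -0.35 -0.02 0;0 0 -1 -0.06 -0.35 -0.02 0;0 0 -1 -0.06 -0.35 -0.02 0;0 0 -1 -0.06 -0.35 -0.02 0;0 0 -1 -0.06 -0.35 -0.02 0"}}

```text
clock: 30.35
position: [0.5873, -0.0266, 0.1803]
tcp_rot: [0.926, 0.378, -0.003, -0.002]
ft_force: [-0.3, 0.4, -1.9]
finger_gap: 0.0166
gripper_force: 60.7
```

Run:
```python
from c import *
s=st(); print(go([.574,.040,.18],down(1.571)))
im=arm.read_camera('wrist'); cv2.imwrite('pics/w8.png',im); pr=arm.camera_params('wrist')
for t in ['screw_right_seat','screw_left_seat']: print(t,[(np.round(d['point'],4).tolist(),round(d['p'],2)) for d in arm.landmark_of('wrist',t)[:1]])
im2=arm.read_camera('top'); cv2.imwrite('pics/t8.png',im2)
for cam,I,prr in (('wrist',im,pr),('top',im2,arm.camera_params('top'))):
  for c in [(.598,-.097),(.572,.0405)]:
    w=warp(I,cam,c,.065,pr=prr); g=cv2.GaussianBlur(cv2.cvtColor(w,cv2.COLOR_BGR2GRAY),(0,0),2)
    ch="@%#*+=-:. "; q=cv2.resize(g,(50,25)); lo,hi=q.min(),q.max(); print(cam,c,lo,hi); print('\n'.join(''.join(ch[int((int(v)-lo)*9.9/(int(hi)-lo+1))] for v in r) for r in q))
```

```text
t 30.35 p [ 0.5873 -0.0266  0.1803] x [ 0.714  0.7   -0.003] z [-0.006  0.002 -1.   ] F [-0.3  0.4 -1.9] T [-0.01  0.05  0.01] gap 0.0166 g 60.7192862033844 q [-0.28  0.36  0.33  1.78 -0.14  1.03 -0.69]
([-0.008, 0.001, -1.013], [0.186, -0.284, 0.003], 'rows', np.float64(6.4))
screw_right_seat [([0.6017, -0.1001, 0.0551], 0.62)]
screw_left_seat [([0.5734, 0.0403, 0.0596], 0.94)]
wrist (0.598, -0.097) 61 165
                                                  
                                                  
 .                                                
                     ...:::::-:.                  
                 ..:::::::::-=++**+-.             
               .-:::::::::::::::-=++++-.          
            .:-:::::::::::::::::::====++-.        
           .--:::::::::::::::::::::-======:       
    .     .--:::::::::::::::::::::::----===-      
         .--::::::::::::::::--=+***=--------:     
         .-:::::::-=++*#%@@@@@@@%%%%%#=------.    
         -+*#%%@@@@@@%%%#############%*------:    
         -#@%%###############%%%%%%###+-:----:    
         :+%@%%#%%%%%%%%##
[... 3792 characters left out ...]
----:::-=*#%%%#*=-::=#%@%%%##########
.....:-=+==--:::--:--+*#%%%#*=-::=#%@%%%##########
:...::-====--:::-:::-=+*%%%#*=-::=#%%%%#####%#####
:...::-=====-----:::--=+#@@%#+-::=#%%%############
.......:-+++=-:---:::-=+#%@%#*=--+#%%%############
........-=++=-----:---=*#%@@%*+==*%%%%############
.......::-====--------=*%@@@%*+==*#%%%%###########
...::....::--====---::-=*%@%%*+==+#%%%%###########
...::......::--==------=+****+==+*#%%%############
..............::::--=+++++==-=+*##%%%%############
.................:::----::...:=*%%%%%#############
.......................      :=*%%%%%############*
..........................  .:=*%%%%%%############
........................... .:=*#%%%%##########*##
```

The right blade now lies along the unit's long side, so that screw is home. The left blade centre is about (.5725,.0397), angle about -0.02. I move over it.

Request:
{"method": "jog_arm", "body": {"motion": "0 0 -0.99 0.19 -0.29 0 0;0 0 -0.99 0.19 -0.29 0 0;0 0 -0.99 0.19 -0.29 0 0;0 0 -0.99 0.19 -0.29 0 0;0 0 -0.99 0.19 -0.29 0 0;0 0 -0.99 0.19 -0.29 0 0;0 0 -0.99 0.19 -0.29 0 0;0 0 -0.99 0.19 -0.29 0.06 0;0 0 -0.99 0.19 -0.29 0.12 0;0 0 -0.99 0.19 -0.29 0.12 0"}}

```text
clock: 31.38
position: [0.5716, 0.0414, 0.1536]
tcp_rot: [0.714, 0.7, -0.004, -0.004]
ft_force: [-0.1, 0.5, -1.9]
finger_gap: 0.0165
gripper_force: 60.6
```

Run:
```python
from c import *
s=st()
for n in ('side','top','wrist'):
  im=arm.read_camera(n); cv2.imwrite(f'pics/h_{n}.png',im)
  for t in ['key','key_stem','key_bar','screw_left_seat']: print(n,t,[(np.round(d['point'],4).tolist(),round(d['p'],2)) for d in arm.landmark_of(n,t)[:1]])
im=cv2.imread('pics/h_side.png',0); u=proj('side',[.5725,.04,.07]).astype(int); print(u)
a=cv2.resize(im[u[1]-40:u[1]+20,u[0]-30:u[0]+30],(120,60)); ch="@%#*+=-:. "
print('\n'.join(''.join(ch[min(9,int(v)//20)] for v in r) for r in a))
print(go([.5725,.0405,.153],down(1.551)))
```

```text
t 31.38 p [0.5716 0.0414 0.1536] x [0.019 1.    0.   ] z [-0.011  0.    -1.   ] F [-0.1  0.5 -1.9] T [-0.03  0.09 -0.02] gap 0.0165 g 60.6428325176239 q [-0.27  0.36  0.16  1.83 -0.07  0.97 -0.1 ]
side key [([0.568, 0.0384, 0.0812], 0.7)]
side key_stem [([0.5696, 0.0383, 0.1408], 0.8)]
side key_bar [([0.5696, 0.0396, 0.1954], 0.88)]
side screw_left_seat [([0.573, 0.0383, 0.0571], 0.36)]
top key []
top key_stem [([0.4907, 0.3004, 0.0], 0.46)]
top key_bar []
top screw_left_seat []
wrist key [([0.5723, 0.0362, 0.0842], 0.71)]
wrist key_stem []
wrist key_bar [([0.5766, 0.0404, 0.2009], 0.96)]
wrist screw_left_seat []
[310 210]
-----::::::------------===+++*#%%%%@@@@@@@@@@@@@@@@@@@@%#*++*##%%%@@@@%%%#+=-----:::::::::::::::::::::::::::::::::::::::
-----:::::::-----------==+#%%@@@@@@@@@@@@@@@@@@@@@@@@@@%#*++*##%%%@@@@%%#*=--:::::::::::::::::::::::::::::::::::::::::::
-----:::::::----------=+*#%@@@@@@@@@@@@@@@@@@@@@@@@@@@@%#*++*##%%%@@@%%#+=-::::::--:::::::::::::::::::::::::::::::::::::
-----:::::::----------=+*#%@@@@@@@@@@@@@@@@@@@@@@@@@%%%#*++++*##%%%%##*+---:--::---------:::::::::::::::::
[... 6166 characters left out ...]
:::::::::::-==+****
+++++++++++++++++++++=====----------------------------:::::::::::::::::::::::::::::::::::::::::::::::::::::::--=++******
+++++++++++++++++++++++++++===---------------------------:::::::::::::::::::::::::::::::::::::::::::::::::--==++********
+++++++++++++++++++++++++++++++=====---------------------------:::::::::::::::::::::::::::::::::::::::::--=++***********
+++++++++++++++++++++++++++++++++++++===---------------------------:::::::::::::::::::::::::::::::::::--=+**************
++++++++++++++++++++++++++++++++++++++++++====----------------------------::::::::::::::::::::::::::--=+**************++
([-0.006, -0.002, 0.003], [-0.006, -0.008, 0.021], 'rows', np.float64(0.1))
```

Request:
{"method": "jog_arm", "body": {"motion": "0 0 0 0 0.008 0.03 0;0 0 0 0 0.008 0.05 0;0 0 0 0 0.008 0.07 0;0 0 0 0 0.008 0.08 0;0 0 0 0 0.008 0.09 0;0 0 0 0 0.008 0.1 0;0 0 0 0 0.008 0.1 0"}}

```text
clock: 32.72
position: [0.5753, 0.0416, 0.1366]
tcp_rot: [0.713, 0.701, -0.002, -0.002]
ft_force: [0.9, 0.3, -2.1]
finger_gap: 0.0166
gripper_force: 60.7
```

Request:
{"method": "jog_arm", "body": {"motion": "0 0 0 0 -0.008 0.01 0;0 0 0 0 -0.008 0.02 0;0 0 0 0 -0.008 0.03 0;0 0 0 0 -0.008 0.04 0;0 0 0 0 -0.008 0.045 0;0 0 0 0 -0.008 0.045 0"}}

```text
clock: 33.22
position: [0.5738, 0.0416, 0.1278]
tcp_rot: [0.713, 0.701, -0.001, -0.002]
ft_force: [0.5, -0.3, -1.9]
finger_gap: 0.0168
gripper_force: 60.7
```

Request:
{"method": "jog_arm", "body": {"motion": "0 0 0 0 0 0.005 0;0 0 0 0 0 0.008 0;0 0 0 0 0 0.008 0"}}

```text
clock: 33.47
position: [0.5743, 0.0417, 0.1272]
tcp_rot: [0.713, 0.701, -0.001, -0.002]
ft_force: [-0.1, 0.3, 1.8]
finger_gap: 0.0167
gripper_force: 61.3
```

Run:
```python
from c import *
st()
for n in ('side','wrist'):
  arm.read_camera(n)
  for t in ['key','key_stem','key_bar']: print(n,t,[(np.round(d['point'],4).tolist(),round(d['p'],2)) for d in arm.landmark_of(n,t)[:1]])
```

```text
t 33.47 p [0.5743 0.0417 0.1272] x [0.018 1.    0.002] z [-0.004  0.002 -1.   ] F [-0.1  0.3  1.8] T [0.01 0.32 0.01] gap 0.0167 g 61.27191424369812 q [-0.26  0.39  0.15  1.86 -0.07  0.91 -0.09]
side key [([0.5714, 0.0392, 0.0578], 0.59)]
side key_stem [([0.5753, 0.0423, 0.1133], 0.66)]
side key_bar [([0.5718, 0.0411, 0.1703], 0.59)]
wrist key [([0.573, 0.0404, 0.0557], 0.93)]
wrist key_stem []
wrist key_bar [([0.5765, 0.0399, 0.1701], 0.97)]
```

Seated, with contact at the same height as before. Now I turn the left screw.

Request:
{"method": "jog_arm", "body": {"motion": "0 0 0.1 0 -0.004 0 0;0 0 0.2 0 -0.004 0 0;0 0 0.3 0 -0.004 0 0;0 0 0.4 0 -0.004 0 0;0 0 0.5 0 -0.004 0 0;0 0 0.6 0 -0.004 0 0;0 0 0.7 0 -0.004 0 0;0 0 0.8 0 -0.004 0 0;0 0 0.9 0 -0.004 0 0;0 0 1 0 -0.004 0 0;0 0 1 0 -0.004 0 0"}}

```text
clock: 34.78
position: [0.5744, 0.04, 0.1271]
tcp_rot: [0.928, 0.374, -0.001, 0.0]
ft_force: [0.6, -3.1, 5.2]
finger_gap: 0.0164
gripper_force: 61.6
```

Request:
{"method": "jog_arm", "body": {"motion": "0 0 0.1 0 0 0 0;0 0 0.2 0 0 0 0;0 0 0.3 0 0 0 0;0 0 0.4 0 0 0 0;0 0 0.5 0 0 0 0;0 0 0.6 0 0 0 0;0 0 0.7 0 0 0 0;0 0 0.8 0 0 0 0;0 0 0.9 0 0 0 0;0 0 1 0 0 0 0;0 0 1 0 0 0 0"}}

```text
clock: 35.7
position: [0.5735, 0.0393, 0.1271]
tcp_rot: [1.0, -0.009, -0.002, 0.001]
ft_force: [-1.1, -4.7, 6.8]
finger_gap: 0.0167
gripper_force: 61.9
```

Run:
```python
from c import *
st()
```

```text
t 35.7 p [0.5735 0.0393 0.1271] x [ 1.    -0.019 -0.004] z [-0.004 -0.002 -1.   ] F [-1.1 -4.7  6.8] T [-1.39  0.32  0.08] gap 0.0167 g 61.87322437763214 q [-0.54  0.42  0.52  1.88 -0.25  0.92 -1.49]
```

Request:
{"method": "jog_arm", "body": {"motion": "0 0 0.05 0 0 0 0;0 0 0.1 0 0 0 0;0 0 0.15 0 0 0 0;0 0 0.2 0 0 0 0;0 0 0.2 0 0 0 0"}}

```text
clock: 36.12
position: [0.5734, 0.0394, 0.1271]
tcp_rot: [0.996, -0.086, -0.002, 0.001]
ft_force: [-0.9, -4.0, 7.2]
finger_gap: 0.0167
gripper_force: 62.1
```

Run:
```python
from c import *
st()
```

```text
t 36.12 p [0.5734 0.0394 0.1271] x [ 0.985 -0.171 -0.004] z [-0.004 -0.002 -1.   ] F [-0.9 -4.   7.2] T [-1.44  0.41  0.7 ] gap 0.0167 g 62.084888219833374 q [-0.56  0.42  0.55  1.88 -0.27  0.92 -1.63]
```

Hard stop (0.70 N m). I relax, release and rise straight up.

Request:
{"method": "jog_arm", "body": {"motion": "0 0 -0.1 0 0 0 0;0 0 -0.1 0 0 0 0;0 0 -0.1 0 0 0 0.6;0 0 -0.1 0 0 0 0.6;0 0 -0.1 0 0 0 0.6;0 0 -0.1 0 0 0 0.6;0 0 -0.1 0 0 0 0.6;0 0 -0.1 0 0 0 0.6;0 0 -0.1 0 0 -0.1 0.6;0 0 -0.1 0 0 -0.25 0.6;0 0 -0.1 0 0 -0.4 0.6;0 0 -0.1 0 0 -0.55 0.6;0 0 -0.1 0 0 -0.7 0.6;0 0 -0.1 0 0 -0.7 0.6"}}

```text
clock: 37.28
position: [0.5774, 0.0413, 0.2728]
tcp_rot: [0.999, -0.048, 0.003, -0.002]
ft_force: [0.9, 0.2, 1.2]
finger_gap: 0.0513
gripper_force: 0.0
```

Run:
```python
from c import *
st()
for n in ('side','wrist','top'):
  im=arm.read_camera(n); cv2.imwrite(f'pics/e_{n}.png',im)
  for t in ['key','key_stem','key_bar','jar']: print(n,t,[(np.round(d['point'],4).tolist(),round(d['p'],2)) for d in arm.landmark_of(n,t)[:1]])
pr=arm.camera_params('wrist'); im=cv2.imread('pics/e_wrist.png'); barfit('wrist',(.573,.04))
for cam in ('wrist','top'):
    w=warp(cv2.imread(f'pics/e_{cam}.png'),cam,(.598,-.097),.065); q=cv2.resize(cv2.GaussianBlur(cv2.cvtColor(w,cv2.COLOR_BGR2GRAY),(0,0),2),(50,25)); lo,hi=int(q.min()),int(q.max()); print(cam); print('\n'.join(''.join("@%#*+=-:. "[int((int(v)-lo)*9.9/(hi-lo+1))] for v in r) for r in q))
```

```text
t 37.28 p [0.5774 0.0413 0.2728] x [ 0.995 -0.096  0.006] z [ 0.006  0.004 -1.   ] F [0.9 0.2 1.2] T [-0.02 -0.03  0.01] gap 0.0513 g 0.0 q [-0.61  0.27  0.59  1.71 -0.16  1.2  -1.65]
side key [([0.5714, 0.0386, 0.0581], 0.77)]
side key_stem [([0.5717, 0.0401, 0.1151], 0.97)]
side key_bar [([0.5744, 0.0391, 0.1696], 0.71)]
side jar [([0.486, 0.2938, 0.0034], 0.95)]
wrist key []
wrist key_stem [([0.5742, 0.0406, 0.0555], 0.67)]
wrist key_bar [([0.5726, 0.0378, 0.1687], 0.79)]
wrist jar [([0.4882, 0.2976, 0.0075], 0.69)]
top key [([0.7141, -0.3016, 0.0023], 0.26)]
top key_stem [([0.7161, -0.3047, 0.0002], 0.38)]
top key_bar []
top jar [([0.4865, 0.2953, 0.0088], 0.62)]
wrist 0.58 bar ctr 0.5745819091796874 0.03889945068359375 mm [17.81968842 96.39969482] ang 3.1054637
wrist
..  .    .. ..... .             ...  ......  ..   
........           ....            . .            
...  .  .........      ..:.....                 ..
.............     .::::-----==+*++-:.  ...........
.  .           .:--::::::::::::-=+**+=-.          
             .:--:::::::-:::::::::-=++++-.        
     ..... 
[... 1536 characters left out ...]
--=+==++*****#%%%%####%%%#+===-:.. ..
....  .:-=+++**#####%@@@@@@@@%%%%%%%%%#*+==-:.. ..
....  .:-+**#%%%@%%%%%@@@@@%%##%%%##+==-----:.. ..
........::--=++*#%@%#*+++==========---:-----:.. ..
........::::::--=***+=-:.....::::...::-----:......
.......::--:::::-----::::::::::::::::--=-:..   ...
........:::---:::::::::::::::--::::------:.   ....
...........::--------::---::----------::...  .....
.............::---------------------::............
................:::::::---:::::::::...   .........
...............    ...:::::......   ..   .........
................. ................................
..................................................
............................................. ....
```

```bash
python3 -c "
from station import arm
print(arm.job_done())"
```

```text
the job is handed in; nothing more can be done
None
```

The job is handed in at about 37 s on the clock: the jar stands upright in the tray, both screws were turned to their hard stops, and the key stands upright on the left screw with the gripper clear; `job_done()` reported no verdict.

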